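Lever the stuck lid off the catering tin

TASK

The press-in lid of the tin in the opening stand is stuck. Take the flat steel lever, slope its blade end down over the cross rod and in under the lid's overhanging lip, let go so that it rests there by itself, then work its outer end down over the rod until the lid pops up. Take the lever away and lay it flat on the bare table, lift the lid off and lay it right side up on the chopping board, and leave the other things where they are.

Things in the scene. Friction and masses are not known exactly. Their poses are not given: they have to be found in the camera images.
- tin: Metal tin clamped in an opening stand on a wooden base 12 mm thick, 112 mm wide (its x), 215 mm long (y = -90 to +125), fixed. Origin: table level, centre of the tin's mouth; z up. The lid lies on rims at z = 70 mm. Two hidden spring catches near the +y end hold it: some 50 N up at the lip (10 to 15 N on the handle end) snaps it up. The catches then prop the lip some 16 mm higher; it stays so, loose.
- guard (a point): Middle of the top of the guard rim on the tin's +x side (tin x = 38, y = -4, z = 77 mm). Such rims, top at z = 77 mm, 6 mm thick, run along both long sides (x = 35 to 41 either side, y = -69 to +61 mm), 3 mm clear of the lid, and across the -y end. They stand 1 mm over the seated lid, which therefore cannot be pinched.
- end_wall (a point): Top middle of the outer face of the tin's +y end wall (tin y = 59, z = 70 mm); upright face looking to +y. There is no guard rim at this end. Outside it, under the lid's lip, is an open pocket down to z = 12 mm, which takes the lever's blade end.
- rod (a point): Top middle of the fixed steel cross rod, the fulcrum: round, 10 mm thick, along the tin's x, at tin y = 97 mm, top at z = 70.8 mm, free over x = -34 to +34 mm between two side cheeks (8 mm thick, y = 89 to 105, up to z = 80 mm). Axes parallel to the tin's.
- lid: Flat steel lid, 64 mm wide (its x), 134 mm long (y = -62 to +72), plate 6 mm thick, about 0.15 kg. Origin: on the plate's underside, z up; seated it is 70 mm above the tin's origin, axes alike. Under the plate a plug, 48 mm wide (56 over its side beads), y = -51 to +49, reaches 13.5 mm down, so laid on a flat surface its origin is 13.5 mm above it. Popped, its raised end can be pinched across x.
- lip (a point): Middle of the lower edge of the lid's overhanging lip, at lid y = +72 mm, z = 0. The lip overhangs the tin's end wall by 13 mm. Seated it is 70 mm above the table, popped and propped about 86 mm.
- lever: Flat dark steel bar, 190 mm long, 7 mm thick throughout, about 0.2 kg, lying flat on the table at first. Origin: centre of its underside, near its centre of mass; z normal to its flat. +x points to the blade end, 18 mm wide (x = -20 to +95); the handle end (x = -95 to -20) is 26 mm wide.
- lever_tip (a point): Middle of the lever's blade end face (lever x = +95, 3.5 mm above its underside). Sloping down 32 degrees over the rod, the blade passes under the lip with some 5 mm to spare in all, until it meets the end wall. Let go, the handle end sinks until the bar bears on rod and lip, still sloping up about 19 degrees. The lid pops when the bar is about level; 8 degrees below level makes sure. Freed, it may sink until the handle lies on the table.
- board: Wooden chopping board fixed on the table, 170 mm (x) by 250 mm (y), 14 mm thick. Origin: centre of its underside; top at z = 14 mm.
- mug: White mug, 85 mm tall, bystander behind the tin. Origin: its underside; leave it alone.
- bowl: White bowl, 150 mm wide, 60 mm tall, bystander. Origin: its underside; leave it alone.
- banana_a: Banana, about 170 mm long, 32 mm thick, bystander at the back. Origin: its underside; leave it alone.
- banana_b: Banana, about 170 mm long, 32 mm thick, bystander on the robot's side of the tin. Origin: its underside; leave it alone.
- spoon: Steel spoon, bystander on the robot's side. Origin: its underside; leave it alone.
- jar: Glass jar with a white cap, 95 mm tall, bystander behind the tin. Origin: its underside; leave it alone.
- plate: White saucer, 140 mm wide, bystander behind. Origin: its underside; leave it alone.
There are look-alikes about, which are no part of the job. Several things have the shape of the lever; the one meant has the colours described above.

How it is judged:
On the way, in this order (a step that is already met when the one before it is completed fails the run):
1. the lever's blade end is under the lid's lip, lying on the rod, and the fingers have let go of it (y of lever_tip in the frame of tin between 0.055 and 0.071 m and x of lever_tip in the frame of tin between -0.034 and 0.034 m and z of lever_tip in the frame of tin between 0.045 and 0.07 m and contact force between lever and tin above 0.3 N and contact force between the fingers and lever below 0.05 N and z of lip in the frame of tin below 0.072 m), for 0.3 s.
2. the lever prises the lid's lip up (3.5 mm or more), bearing on both lid and rod, the robot not touching the lid (z of lip in the frame of tin above 0.0735 m and contact force between lever and lid above 1 N and contact force between lever and tin above 1 N and contact force between each of the arm, the fingers and lid below 0.05 N).
3. the lid has popped (lip up 10 mm or more), the robot still not touching it (z of lip in the frame of tin above 0.08 m and contact force between each of the arm, the fingers and lid below 0.05 N), for 0.2 s.
At the end, for the whole second after the job is handed in: The lid lies right side up and flat (within 7 degrees) on the chopping board, its origin over the board; the lever lies flat on the table (either face up), off the board and the stand; both at rest (x of lid in the frame of board between -0.08 and 0.08 m and y of lid in the frame of board between -0.12 and 0.12 m and z of lid in the frame of board between 0.022 and 0.034 m and angle between lid's own z axis and vertical below 0.12 rad and contact force between lid and board above 0.2 N and linear speed of each of lid, lever below 0.02 m/s and height (world z) of lever below 0.012 m and (angle between lever's own z axis and vertical below 0.1 rad or angle between lever's own z axis and vertical above 3.04 rad) and contact force between lever and board below 0.05 N); the robot touches nothing.
It fails at once if one of the other things (mug, bowl, bananas, spoon, jar, plate) is pushed more than 30 mm from its place (distance of any of mug, bowl, banana_a, banana_b, spoon, jar, plate from where it was at the start of the episode above 0.03 m).
It also fails if it takes over 72 s, if anything falls off the work surface, if the arm or the gripper's body presses on something with over 40 N, if the wrist force passes 120 N, or if a joint passes its speed limit or range.

ROBOT

A 6-joint arm with a two-finger parallel gripper is mounted at the origin on the work surface. World frame = base frame: x ahead of the robot, y to its left, z up, the work surface at z = 0. Lengths are in m, angles in rad, forces in N, time in s.
With the tool pointing down it reaches from about 0.25 to 0.725 m from the base axis. Payload 4 kg.
Tool frame: the origin (TCP) lies midway between the tips of the shut fingers; the grasp point (between the pads) lies 19 mm behind it; z points along the fingers, y is the direction in which the jaws open and shut (so a half turn about z gives the same grasp; the last joint's range is limited). The gripper opens to 85 mm and grips with 20 to 120 N. Pads are 22 mm wide; open, the fingers measure 114 mm over their backs; the gripper's body (76 mm by 85 mm) begins 54 mm behind the grasp point. The pads swing forward as they close: fully open they stand 13 mm farther back than shut.
Start: joints at [-1.255, 0.241, 0.005, 1.335, 0, 1.571], TCP at [0.155, -0.475, 0.231] pointing down, gripper open.
Joint ranges: [-2.72, 2.72], [-1.05, 1.87], [-1.09, 1.28], [-1.99, 2.15], [-1.42, 1.44], [-3.14, 3.14]. Speed limits (rad/s): [2.79, 2.79, 3.14, 3.14, 3.14, 3.14].

INTERFACE

Orientations are given as a unit quaternion [x, y, z, w].
In Python, from plant import ctrl, cams, workorder gives the robot as it stands. The module is installed in compiled form; this text tells all that it offers.
- The arm moves only by the tool arm_command, never from a script. Its argument "steps" is a list of rows, each a list of 7 numbers: the gripper's target within -1 to 1 (shut at 1, half-way at 0, fully open at -1), then the shift along the tool's x, y, z in m, then the turn, a rotation vector about the tool's x, y, z in rad. In form: [[gripper, tx, ty, tz, wx, wy, wz], ...]. A call has 1 to 12 rows; each row is the pose to reach, as a shift and turn from the pose commanded when the call began, along the tool's axes at that moment; what a row does not reach only later rows make up. A row lasts 1/8 s, in which the tool goes at most 62.5 mm and 10.7 degrees, less where a joint would pass 70% of its speed; a pose out of reach is approached as far as the arm can. A call with a gripper value outside its range is refused whole. The fingers move at their own pace and stop on an object; "newtons" is the grip in N (left out, the last holds). Time passes only in rows, so rows that repeat a pose let the fingers close. It gives the time, the measured TCP pose, the force and the opening at its end, in the units of the state.
- ctrl.observe(): the state, without advancing time (a new reading comes with each control period).
- cams.grab_frame(name): name is "scene" or "top" or "wrist"; returns a dict with "color" (420x560x3 uint8, red, green, blue), "fovy" (degrees; the focal length in pixels is half the picture's height over the tangent of half this angle, whatever the lens; pixels are square), "cx", "cy" (the principal point, pixels), "R" (3x3) and "t" (3): a world point X has camera coordinates R X + t; the wrist camera has in their place "hand_eye" (4x4, takes a point from camera to tool coordinates, whose origin is the TCP and whose axes are the flange's). Camera axes: x right, y down, z forward; pixel columns grow to the right and rows downward; lengths in m; the calibration is good to about 2 mm. A picture is of the moment at which its call begins: read the wrist's pose just before it. There is no depth.
- workorder.hand_in(): hands the job in, once; it reports no verdict.
The state is a dict: "t": time; "joint_pos": joint angles; "joint_velocities": joint speeds; "effort": joint torques, N m; "eef_pos": TCP position; "ee_rot": TCP orientation; "force": force on the tool from outside, world axes, zero at the start; "wrist_torque": the same for the moment, N m; "opening": finger opening in m.
Only numpy, scipy, OpenCV 4.12 (cv2) and the standard library are available. Lean on these libraries where they do the work, as an engineer would, in place of code of your own. Each camera call takes 0.05 s, during which the arm holds its last target.

## Working session

There is one attempt and no reset: what is moved stays moved. The work goes in short steps, Python scripts to look and compute and a tool call to move; the robot and the scene stay as the last step left them, time stands still between calls to the robot, and variables do not carry over. Pictures are saved under pics/ and viewed, and the job is handed in when it is done.

Besides the shell and the picture viewer there is one more tool, called after "Emit:" as name([rows], argument=value, ...), one row to a line, values as JSON. arm_command: Moves the arm, as the interface text tells. Its arguments: {"type":"object","properties":{"steps":{"type":"array"},"newtons":{"type":"number"}},"required":["steps"]}

```bash
ls; mkdir -p pics; python3 - <<'E'
from plant import ctrl, cams
import cv2
s=ctrl.observe()
print({k:(v if isinstance(v,float) else [round(float(x),4) for x in (v if hasattr(v,'__len__') else [v])]) for k,v in s.items()})
import pickle
fr={}
for n in ["scene","top","wrist"]:
    f=cams.grab_frame(n); fr[n]=f
    cv2.imwrite(f"pics/{n}0.png",cv2.cvtColor(f["color"],cv2.COLOR_RGB2BGR))
    print(n,{k:v for k,v in f.items() if k!="color"})
pickle.dump(fr,open("f0.pkl","wb"))
E
```

```text
pics
{'t': 0.0, 'joint_pos': [-1.255, 0.2415, 0.0037, 1.3352, 0.0, 1.5708], 'joint_velocities': [0.0001, -0.001, -0.0009, -0.001, -0.0006, -0.0002], 'effort': [-0.0005, -37.2319, 25.2407, 0.0169, 0.0, 0.0], 'eef_pos': [0.1551, -0.4747, 0.2304], 'ee_rot': [0.9876, 0.1572, -0.0002, -0.0011], 'force': [0.2591, 1.0516, 0.1417], 'wrist_torque': [-0.0047, 0.0232, -0.0416], 'opening': 0.08534842470708802}
scene {'fovy': 51.63356640337691, 'cx': 275.9179426770574, 'cy': 202.2220760776429, 'R': array([[-5.07732683e-01,  8.61514358e-01, -7.31030791e-04],
       [ 7.40211584e-01,  4.35808542e-01, -5.12013404e-01],
       [-4.40788309e-01, -2.60507057e-01, -8.58977147e-01]]), 't': array([ 0.20745222, -0.41016585,  1.64435248])}
top {'fovy': 55.132432867869525, 'cx': 284.43872780791634, 'cy': 207.41174453917603, 'R': array([[-0.02035659, -0.99972445,  0.01168929],
       [-0.98967348,  0.01848993, -0.14214261],
       [ 0.14188731, -0.01446212, -0.98977717]]), 't': array([0.08778951, 0.5691675 , 1.18879132])}
wrist {'fovy': 64.67193568015881, 'cx': 276.9477813179554, 'cy': 208.0731093945653, 'hand_eye': array([[-6.16689555e-05, -9.55774399e-01, -2.94100823e-01,
         7.58677464e-02],
       [ 9.99999813e-01,  1.20209032e-04, -6.00343982e-04,
         6.74722217e-04],
       [ 6.09146984e-04, -2.94100805e-01,  9.55774213e-01,
        -1.42290007e-01],
       [ 0.00000000e+00,  0.00000000e+00,  0.00000000e+00,
         1.00000000e+00]])}
```

View pics/scene0.png

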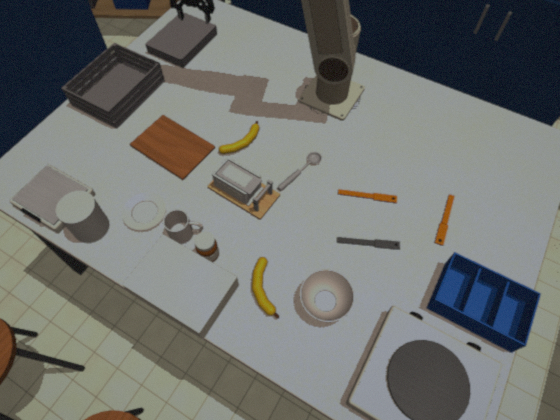

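View pics/top0.png

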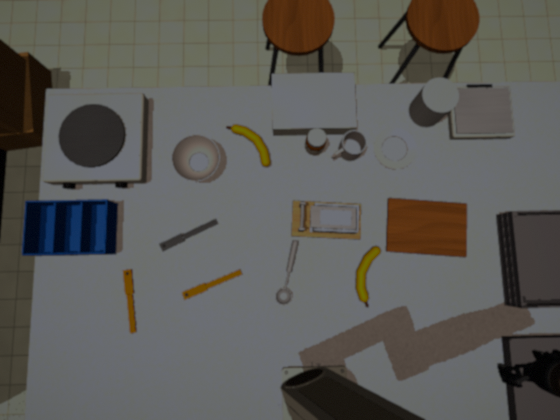

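View pics/wrist0.png

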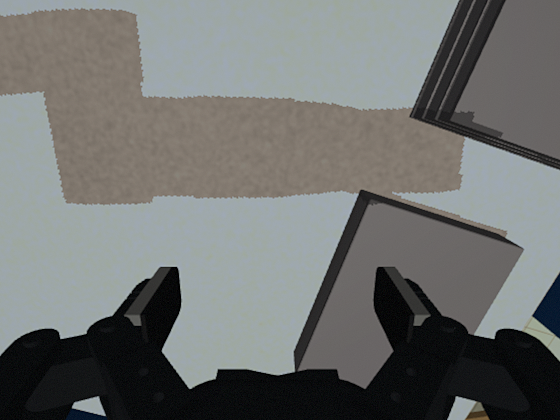

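The scene shows the dark lever at about (368,243) and the stand at about (243,188). In the top view they are at about (190,235) and (327,218), with the rod end of the stand to the left. Next I'll zoom in and measure.

```bash
cat > h.py <<'E'
import numpy as np, cv2, pickle
from scipy.spatial.transform import Rotation as Ro
def foc(f): return f["color"].shape[0]/2/np.tan(np.radians(f["fovy"])/2)
def extr(f,pose=None):
    if "R" in f: return f["R"],f["t"]
    # pose=(pos,quat): tool->world
    Rt=Ro.from_quat(pose[1]).as_matrix(); T=np.eye(4);T[:3,:3]=Rt;T[:3,3]=pose[0]
    M=np.linalg.inv(T@f["hand_eye"]); return M[:3,:3],M[:3,3]
def proj(f,X,pose=None):
    R,t=extr(f,pose); c=np.atleast_2d(X)@R.T+t; k=foc(f)
    return np.c_[k*c[:,0]/c[:,2]+f["cx"],k*c[:,1]/c[:,2]+f["cy"]]
def back(f,uv,z,pose=None):
    R,t=extr(f,pose);k=foc(f);uv=np.atleast_2d(uv).astype(float)
    d=np.c_[(uv[:,0]-f["cx"])/k,(uv[:,1]-f["cy"])/k,np.ones(len(uv))]@R
    o=-R.T@t; s=(z-o[2])/d[:,2]
    return o+d*s[:,None]
def grab(n,tag):
    from plant import ctrl,cams
    s=ctrl.observe(); f=cams.grab_frame(n)
    f["pose"]=(np.array(s["eef_pos"]),np.array(s["ee_rot"]))
    pickle.dump(f,open(f"pics/{tag}.pkl","wb"))
    cv2.imwrite(f"pics/{tag}.png",f["color"][:,:,::-1])
    return f
def crop(f,tag,x0,y0,x1,y1,k):
    im=cv2.resize(f["color"][y0:y1,x0:x1,::-1],None,fx=k,fy=k,interpolation=cv2.INTER_CUBIC)
    im=np.clip(im.astype(float)*1.6,0,255).astype(np.uint8)
    cv2.imwrite(f"pics/{tag}.png",im)
E
python3 - <<'E'
from h import *
fr=pickle.load(open("f0.pkl","rb"))
crop(fr["top"],"c_tin",280,185,380,255,8)
crop(fr["top"],"c_lev",150,205,230,265,8)
crop(fr["scene"],"c_tin_s",195,145,295,220,8)
E
```

```text
(no output)
```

View pics/c_tin.png

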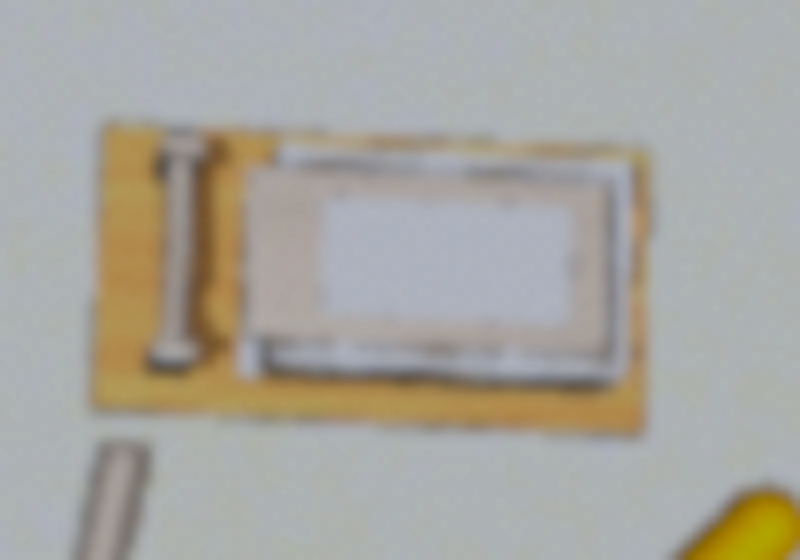

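View pics/c_lev.png

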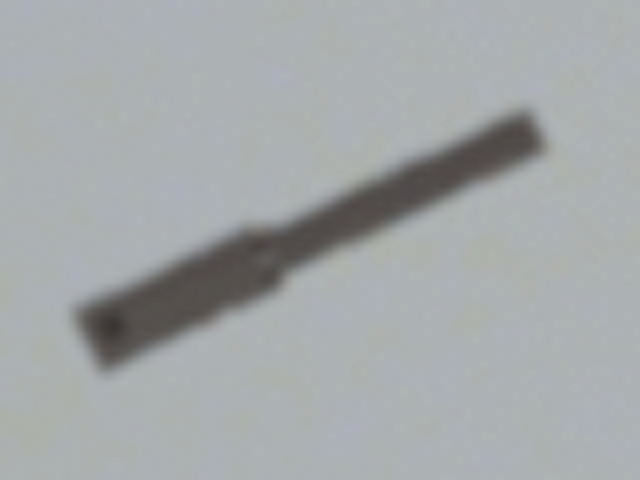

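View pics/c_tin_s.png

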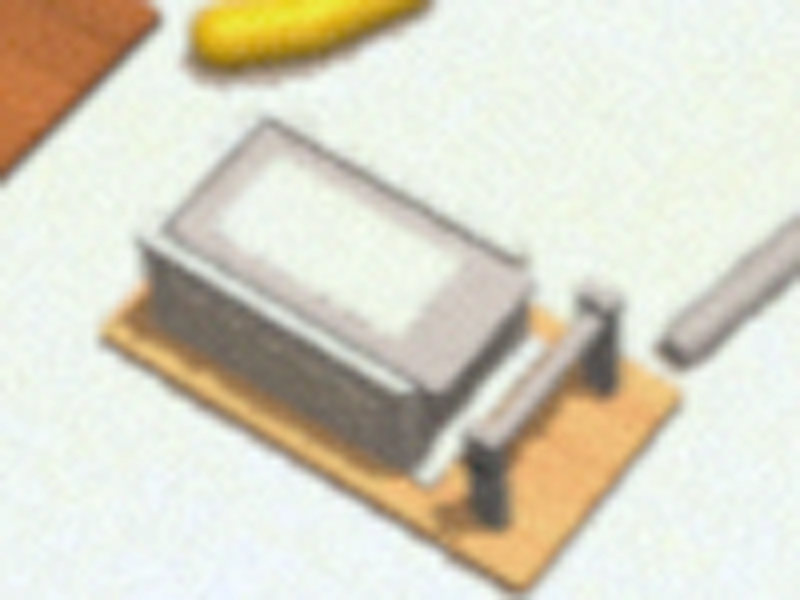

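Crop readings: base corners at (103,122), (648,148), (643,433) and (93,408). The blade end is at (536,128) and the handle end at (91,342). From these I'll compute the poses and fit them against both fixed cameras.

```bash
cat > fit.py <<'E'
from h import *
fr=pickle.load(open("f0.pkl","rb"));T=fr["top"];S=fr["scene"]
def un(c,o,k=8): return (np.array(c,float)+.5)/k-.5+np.array(o)
from scipy.optimize import least_squares
base=np.array([[56,125,12],[56,-90,12],[-56,-90,12],[-56,125,12]])/1e3
tc=un([[103,122],[648,148],[643,433],[93,408]],[280,185])
sc_pts=np.array([[-56,125,12],[56,125,12],[56,-90,12]])/1e3
def tr(p,X):
    c,s=np.cos(p[2]),np.sin(p[2]); return np.c_[X[:,0]*c-X[:,1]*s+p[0],X[:,0]*s+X[:,1]*c+p[1],X[:,2]]
r=least_squares(lambda p:(proj(T,tr(p,base))-tc).ravel(),[.5,0,0])
print("tin top",r.x,np.abs(r.fun).max())
# scene: near corner (525,590), right (680,400), left(103,340) 
sc=un([[525,592],[680,400],[103,340]],[195,145])
print(proj(S,tr(r.x,base))-[195,145])
# visible corners: match
lid=np.array([[32,72,76],[-32,72,76],[-32,-62,76],[32,-62,76]])/1e3
print("lid in top crop",(proj(T,tr(r.x,lid))-[280,185]+.5)*8)
print("base scene crop",(proj(S,tr(r.x,base))-[195,145]+.5)*8)
lev=np.array([[95,9,7],[95,-9,7],[-95,-13,7],[-95,13,7],[-20,13,7],[-20,-13,7]])/1e3
lc=un([[527,110],[545,145],[107,372],[75,312],[258,225],[283,285]],[150,205])
r2=least_squares(lambda p:(proj(T,tr(p,lev))-lc).ravel(),[.5,.3,-1.2])
print("lev top",r2.x,np.abs(r2.fun).max())
# board
print("banana_b",back(T,[[378,249],[365,305],[359,280]],.016))
print("spoon",back(T,[[294,242],[284,296]],.005))
print("board",back(T,[[388,199],[467,201],[466,256],[387,254]],.014))
print("bowl,jar,mug",back(T,[[199,158],[317,140],[352,146],[395,152]],.03))
E
python3 fit.py; python3 - <<'E'
from h import *
fr=pickle.load(open("f0.pkl","rb"))
crop(fr["scene"],"c_lev_s",325,210,415,275,8)
crop(fr["scene"],"c_board_s",120,105,270,190,5)
E
```

```text
tin top [ 0.53425476 -0.07012732 -0.06473538] 0.34857181712072816
[[64.16744139 72.80698528]
 [10.52035114 40.3755489 ]
 [31.43964487 17.36604701]
 [84.2008381  47.68731714]]
lid in top crop [[248.04003185 165.5341616 ]
 [241.93767177 337.19341719]
 [604.99211908 353.66973671]
 [608.3202605  181.98583642]]
base scene crop [[517.3395311  586.45588227]
 [ 88.16280914 327.00439121]
 [255.51715897 142.92837609]
 [677.60670477 385.49853709]]
lev top [ 0.49858911  0.37363098 -1.13318634] 0.5787224463504401
banana_b [[ 0.43954222 -0.20904631  0.016     ]
 [ 0.27224674 -0.16071469  0.016     ]
 [ 0.34685744 -0.14604649  0.016     ]]
spoon [[0.46675289 0.04866462 0.005     ]
 [0.30320695 0.08303532 0.005     ]]
board [[ 0.5951219  -0.24937447  0.014     ]
 [ 0.58416166 -0.49817804  0.014     ]
 [ 0.41272913 -0.48044444  0.014     ]
 [ 0.42374824 -0.23649577  0.014     ]]
bowl,jar,mug [[ 0.7333226   0.34054146  0.03      ]
 [ 0.78543518 -0.0307354   0.03      ]
 [ 0.76400247 -0.14066923  0.03      ]
 [ 0.74218839 -0.27565291  0.03      ]]
```

View pics/c_lev_s.png

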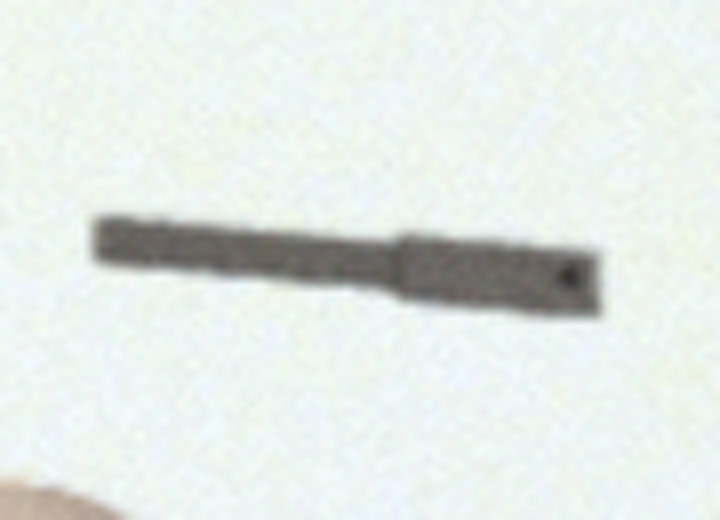

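```bash
cat >> h.py <<'E'
def Rxz(xyaw,tilt=0.0,axis=None):
    """tool z down with tool x at yaw; then tilt about tool y (rad)"""
    R0=np.array([[np.cos(xyaw),np.sin(xyaw),0],[np.sin(xyaw),-np.cos(xyaw),0],[0,0,-1]])
    return R0@Ro.from_euler('y',tilt).as_matrix()
def plan(pos,R,s=None):
    from plant import ctrl
    s=s or ctrl.observe()
    R0=Ro.from_quat(s["ee_rot"]).as_matrix()
    d=R0.T@(np.array(pos)-np.array(s["eef_pos"]))
    w=Ro.from_matrix(R0.T@R).as_rotvec()
    print("shift",np.round(d,4),"turn",np.round(w,4),"| dist %.3f ang %.1f"%(np.linalg.norm(d),np.degrees(np.linalg.norm(w))))
def st():
    from plant import ctrl
    s=ctrl.observe(); print("t %.2f"%s["t"],"p",np.round(s["eef_pos"],4),"x",np.round(Ro.from_quat(s["ee_rot"]).as_matrix()[:,0],3),"z",np.round(Ro.from_quat(s["ee_rot"]).as_matrix()[:,2],4),"F",np.round(s["force"],2),"op %.4f"%s["opening"],"j",np.round(s["joint_pos"],2)); return s
E
python3 -c "
from h import *
st(); plan([.474,.426,.2],Rxz(2.009))"
```

```text
t 0.15 p [ 0.1551 -0.4748  0.2306] x [ 0.951  0.311 -0.   ] z [-5.0e-04  1.5e-03 -1.0e+00] F [1.26 0.   0.46] op 0.0852 j [-1.25  0.24  0.    1.34 -0.    1.57]
shift [ 0.5829 -0.7572  0.0318] turn [-1.2000e-03 -1.4000e-03 -1.6932e+00] | dist 0.956 ang 97.0
```

Emit:
arm_command([
  [-1,0.583,-0.757,0.032,0,0,-1.693],
  [-1,0.583,-0.757,0.032,0,0,-1.693],
  [-1,0.583,-0.757,0.032,0,0,-1.693],
  [-1,0.583,-0.757,0.032,0,0,-1.693],
  [-1,0.583,-0.757,0.032,0,0,-1.693],
  [-1,0.583,-0.757,0.032,0,0,-1.693],
  [-1,0.583,-0.757,0.032,0,0,-1.693],
  [-1,0.583,-0.757,0.032,0,0,-1.693],
  [-1,0.583,-0.757,0.032,0,0,-1.693],
  [-1,0.583,-0.757,0.032,0,0,-1.693],
  [-1,0.583,-0.757,0.032,0,0,-1.693],
  [-1,0.583,-0.757,0.032,0,0,-1.693],
])

```text
t: 1.65
eef_pos: [0.4058, 0.2335, 0.206]
ee_rot: [0.536, 0.844, -0.0, 0.0]
force: [1.0, -1.0, -0.0]
opening: 0.0856
```

```bash
python3 -c "
from h import *
st(); plan([.474,.426,.2],Rxz(2.009))"
```

```text
t 1.65 p [0.4058 0.2335 0.206 ] x [-0.425  0.905 -0.   ] z [ 3.e-04 -3.e-04 -1.e+00] F [ 1.03 -0.98 -0.03] op 0.0856 j [ 0.52  0.19 -0.13  1.25 -0.    1.65]
shift [0.1453 0.1436 0.006 ] turn [0.0001 0.0004 0.0006] | dist 0.204 ang 0.0
```

Emit:
arm_command([
  [-1,0.145,0.144,0.006,0,0,0],
  [-1,0.145,0.144,0.006,0,0,0],
  [-1,0.145,0.144,0.006,0,0,0],
  [-1,0.145,0.144,0.006,0,0,0],
  [-1,0.145,0.144,0.006,0,0,0],
])

```text
t: 2.28
eef_pos: [0.4741, 0.4246, 0.1985]
ee_rot: [0.536, 0.844, -0.001, -0.0]
force: [-0.2, -0.4, -0.8]
opening: 0.0854
```

```bash
python3 -c "
from h import *
st(); plan([.474,.426,.2],Rxz(2.009))
f=grab('wrist','w1')
T=dict(pickle.load(open('f0.pkl','rb')))
"
```

```text
t 2.27 p [0.4741 0.4246 0.1985] x [-0.426  0.905 -0.001] z [-0.0017 -0.0016 -1.    ] F [-0.25 -0.45 -0.78] op 0.0854 j [ 0.73  0.53  0.35  1.39 -0.    1.86]
shift [ 0.0013  0.0005 -0.0015] turn [-0.0022  0.0007  0.0015] | dist 0.002 ang 0.2
```

View pics/w1.png

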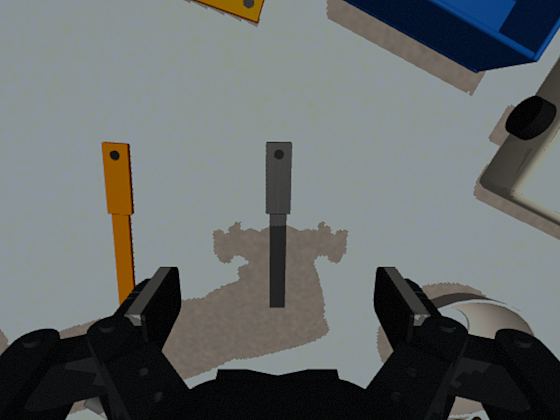

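The wrist view shows the dark lever at centre. Its handle end is at row 142 (columns 265–291), the step at row 213 and the blade end at row 307 (columns 270–285). I'll fit it now.

```bash
python3 - <<'E'
from h import *
from fit import tr,lev,least_squares
f=pickle.load(open("pics/w1.pkl","rb"));p=f["pose"]
g=cv2.cvtColor(f["color"],cv2.COLOR_RGB2GRAY)
crop(f,"w1c",235,130,325,320,4)
# clean edge corners
uv=[[285.5,307],[270,307],[265.3,142],[291.8,142],[291.3,213.5],[265.8,214]]
L=np.array([[95,9,7],[95,-9,7],[-95,-13,7],[-95,13,7],[-20,13,7],[-20,-13,7]])/1e3
for sgn in (1,-1):
    LL=L*[1,sgn,1]
    r=least_squares(lambda q:(proj(f,tr(q,LL),p)-np.array(uv)).ravel(),[.4986,.3736,-1.133])
    print(sgn,r.x,np.round(r.fun,1))
E
```

```text
tin top [ 0.53425476 -0.07012732 -0.06473538] 0.34857181712072816
[[64.16744139 72.80698528]
 [10.52035114 40.3755489 ]
 [31.43964487 17.36604701]
 [84.2008381  47.68731714]]
lid in top crop [[248.04003185 165.5341616 ]
 [241.93767177 337.19341719]
 [604.99211908 353.66973671]
 [608.3202605  181.98583642]]
base scene crop [[517.3395311  586.45588227]
 [ 88.16280914 327.00439121]
 [255.51715897 142.92837609]
 [677.60670477 385.49853709]]
lev top [ 0.49858911  0.37363098 -1.13318634] 0.5787224463504401
banana_b [[ 0.43954222 -0.20904631  0.016     ]
 [ 0.27224674 -0.16071469  0.016     ]
 [ 0.34685744 -0.14604649  0.016     ]]
spoon [[0.46675289 0.04866462 0.005     ]
 [0.30320695 0.08303532 0.005     ]]
board [[ 0.5951219  -0.24937447  0.014     ]
 [ 0.58416166 -0.49817804  0.014     ]
 [ 0.41272913 -0.48044444  0.014     ]
 [ 0.42374824 -0.23649577  0.014     ]]
bowl,jar,mug [[ 0.7333226   0.34054146  0.03      ]
 [ 0.78543518 -0.0307354   0.03      ]
 [ 0.76400247 -0.14066923  0.03      ]
 [ 0.74218839 -0.27565291  0.03      ]]
1 [ 0.49886269  0.3760815  -1.13442747] [ 0.1  0.8  0.1  0.7  0.2 -0.4 -0.  -0.3 -0.7  0.1  0.2 -0.5]
-1 [ 0.49896938  0.3758266  -1.13505241] [-15.4   0.9  15.6   1.   26.5  -0.  -26.2  -0.2 -25.3   0.2  24.8  -0.2]
```

View pics/w1c.png

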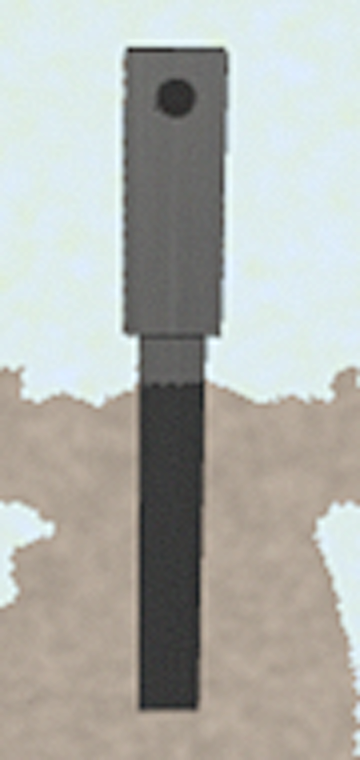

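```bash
sed -i 's/^print/#print/; s/^r2=/r2=/' fit.py; python3 -c "
from h import *
st(); plan([.4744,.4286,.03],Rxz(2.0072))
"
```

```text
t 2.33 p [0.474  0.4235 0.1991] x [-0.425  0.905 -0.001] z [-0.0015 -0.0017 -1.    ] F [1.12 0.03 0.11] op 0.0849 j [ 0.73  0.53  0.35  1.39 -0.    1.86]
shift [0.0046 0.0029 0.1691] turn [-0.002   0.0009  0.0022] | dist 0.169 ang 0.2
```

Emit:
arm_command([
  [0.2,0.004,0.003,0.06,-0.002,0.001,0.002],
  [0.2,0.004,0.003,0.12,-0.002,0.001,0.002],
  [0.2,0.004,0.003,0.169,-0.002,0.001,0.002],
  [0.2,0.004,0.003,0.169,-0.002,0.001,0.002],
  [0.2,0.004,0.003,0.169,-0.002,0.001,0.002],
])

```text
t: 2.95
eef_pos: [0.4767, 0.4288, 0.0337]
ee_rot: [0.538, 0.843, 0.003, 0.001]
force: [-0.3, 0.1, 0.7]
opening: 0.0344
```

```bash
python3 -c "
from h import *
st(); plan([.4744,.4286,.003],Rxz(2.0072))
f=grab('wrist','w2')
st()
print(proj(f,[[.4744,.4286,.007]],f['pose']))
"
```

```text
t 2.95 p [0.4767 0.4288 0.0337] x [-0.422  0.907  0.002] z [ 0.0037  0.0037 -1.    ] F [-0.26  0.14  0.73] op 0.0344 j [0.73 0.65 0.11 1.03 0.   1.87]
shift [ 0.0008 -0.0023  0.0307] turn [ 0.0049 -0.0018 -0.0013] | dist 0.031 ang 0.3
t 3.00 p [0.4774 0.4295 0.0347] x [-0.422  0.907  0.003] z [ 0.0054  0.0053 -1.    ] F [ 0.24 -0.37 -0.57] op 0.0340 j [0.73 0.65 0.11 1.03 0.   1.87]
[[271.55715235 245.52918253]]
```

View pics/w2.png

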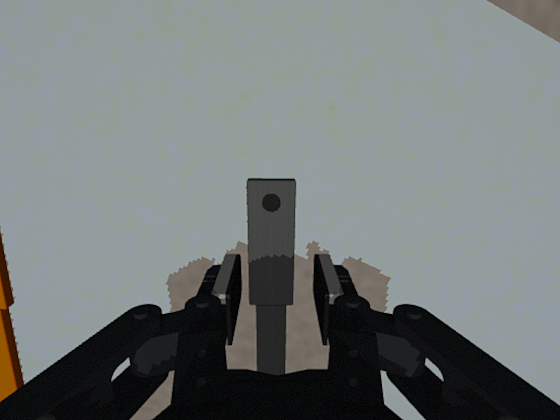

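The lever centre is at column 271 and the fingers' middle is at about 278, so the tool has to shift about 2.5 mm along its −y. Then I descend.

Emit:
arm_command([
  [0.2,0.001,-0.0025,0.0,0.003,-0.002,0],
  [0.2,0.001,-0.0025,0.015,0.003,-0.002,0],
  [0.2,0.001,-0.0025,0.028,0.003,-0.002,0],
  [0.2,0.001,-0.0025,0.029,0.003,-0.002,0],
  [0.2,0.001,-0.0025,0.029,0.003,-0.002,0],
])

```text
t: 3.62
eef_pos: [0.4726, 0.4282, 0.0016]
ee_rot: [0.537, 0.843, -0.001, -0.0]
force: [0.3, -0.6, -0.6]
opening: 0.0341
```

```bash
python3 -c "
from h import *
st(); plan([.4744,.4286,.001],Rxz(2.0072))
f=grab('wrist','w3')
st()
"
```

```text
t 3.62 p [0.4726 0.4282 0.0016] x [-0.422  0.906 -0.001] z [-0.0013 -0.0021 -1.    ] F [ 0.25 -0.62 -0.63] op 0.0341 j [ 0.74  0.69  0.08  0.97 -0.    1.87]
shift [-0.0004  0.0018  0.0006] turn [-0.0021  0.0013 -0.0004] | dist 0.002 ang 0.1
t 3.67 p [0.4729 0.4285 0.002 ] x [-0.422  0.906 -0.001] z [-7.0e-04 -1.5e-03 -1.0e+00] F [-0.62 -1.2  -0.46] op 0.0344 j [ 0.74  0.69  0.08  0.97 -0.    1.87]
```

View pics/w3.png

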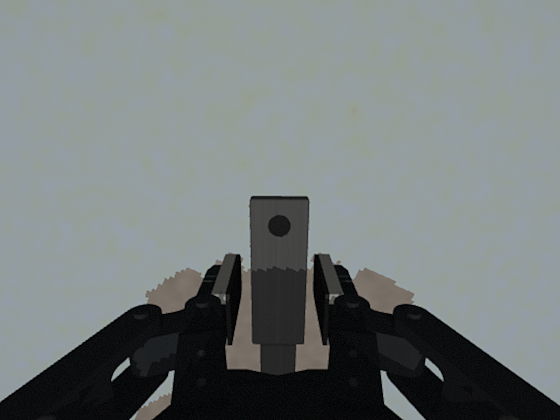

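The lever now sits between the pads (columns 251–308). I'll lower it a little more, feeling for the table.

Emit:
arm_command([
  [0.2,0,0.0005,0.0015,0,0,0],
  [0.2,0,0.0005,0.0025,0,0,0],
  [0.2,0,0.0005,0.003,0,0,0],
  [0.2,0,0.0005,0.003,0,0,0],
])

```text
t: 4.18
eef_pos: [0.4734, 0.4287, -0.0006]
ee_rot: [0.537, 0.843, -0.001, 0.0]
force: [-0.3, -0.1, 0.5]
opening: 0.0342
```

Emit:
arm_command([
  [0.5,0,0,0.0005,0,0,0],
  [0.8,0,0,0.0005,0,0,0],
  [1,0,0,0.0005,0,0,0],
  [1,0,0,0.0005,0,0,0],
], newtons=80)

```text
t: 4.68
eef_pos: [0.474, 0.4292, 0.0004]
ee_rot: [0.538, 0.843, 0.0, 0.0]
force: [-1.3, -1.3, 6.1]
opening: 0.0235
```

```bash
python3 -c "
from h import *
st(); f=grab('wrist','w4')
"
```

```text
t 4.67 p [4.740e-01 4.292e-01 4.000e-04] x [-0.422  0.907 -0.   ] z [ 1.2e-03  2.0e-04 -1.0e+00] F [-1.27 -1.29  6.11] op 0.0235 j [ 0.74  0.69  0.08  0.96 -0.    1.87]
```

View pics/w4.png

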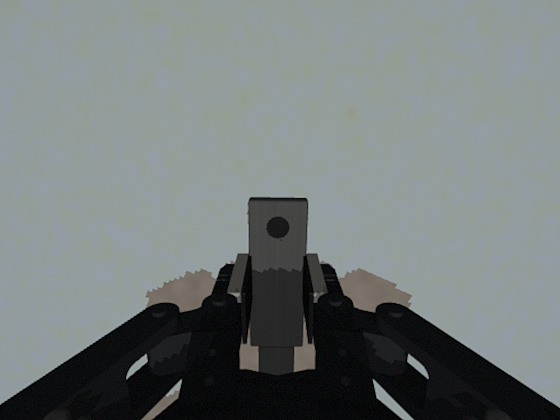

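The grasp closed with the lever centred between the pads, and the 6 N upward reading means the tips rest on the table. Lifting.

Emit:
arm_command([
  [1,0,0,-0.04,0,0,0],
  [1,0,0,-0.1,0,0,0],
  [1,0,0,-0.16,0,0,0],
  [1,0,0,-0.22,0,0,0],
  [1,0,0,-0.22,0,0,0],
])

```text
t: 5.35
eef_pos: [0.4758, 0.4312, 0.2255]
ee_rot: [0.537, 0.843, 0.005, 0.002]
force: [0.4, 0.3, -2.1]
opening: 0.0231
```

```bash
python3 -c "
from h import *
st(); plan([.5427,.0596,.22],Rxz(1.506))
"
```

```text
t 5.35 p [0.4758 0.4312 0.2255] x [-0.422  0.906  0.003] z [ 0.0087  0.0072 -0.9999] F [ 0.43  0.26 -2.08] op 0.0231 j [ 0.74  0.53  0.41  1.44 -0.    1.87]
shift [-0.3651 -0.0963  0.0034] turn [ 0.0099 -0.0056  0.5008] | dist 0.378 ang 28.7
```

Emit:
arm_command([
  [1,-0.06,-0.016,0.003,0.002,0,0.08],
  [1,-0.12,-0.032,0.003,0.002,0,0.17],
  [1,-0.18,-0.048,0.003,0.002,0,0.25],
  [1,-0.24,-0.064,0.003,0.002,0,0.34],
  [1,-0.3,-0.08,0.003,0.002,0,0.42],
  [1,-0.34,-0.09,0.003,0.002,0,0.47],
  [1,-0.365,-0.096,0.003,0.002,0,0.501],
  [1,-0.365,-0.096,0.003,0.002,0,0.501],
  [1,-0.365,-0.096,0.003,0.002,0,0.501],
])

```text
t: 6.48
eef_pos: [0.5398, 0.0579, 0.2149]
ee_rot: [0.73, 0.684, -0.002, -0.001]
force: [0.5, 0.7, -1.9]
opening: 0.0231
```

```bash
python3 -c "
from h import *
st(); f=grab('wrist','w5'); g=grab('scene','s5'); st();plan([.5427,.0596,.22],Rxz(1.506))
"
```

```text
t 6.47 p [0.5398 0.0579 0.2149] x [ 0.065  0.998 -0.002] z [-0.0049 -0.0014 -1.    ] F [ 0.55  0.69 -1.93] op 0.0231 j [ 0.11  0.34  0.09  1.33 -0.    1.74]
t 6.58 p [0.54   0.0585 0.2155] x [ 0.063  0.998 -0.002] z [-0.0038 -0.0015 -1.    ] F [ 0.16  1.21 -1.29] op 0.0229 j [ 0.11  0.34  0.09  1.33 -0.    1.74]
shift [ 0.0013  0.0026 -0.0045] turn [-0.0037  0.0017  0.0013] | dist 0.005 ang 0.2
```

View pics/w5.png

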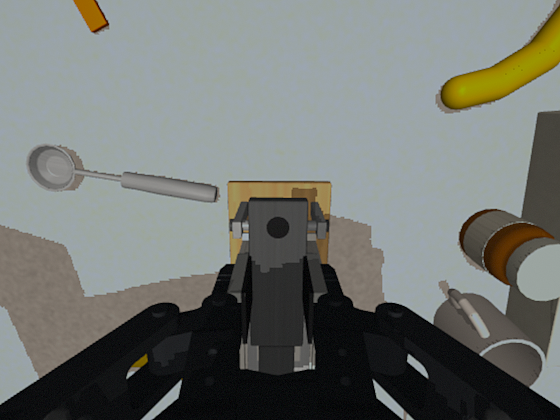

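The base's +y edge is at row 181, columns 229–330, and the cheek tops are at about (237,227) and (321,227). A zoom will sharpen these.

```bash
python3 - <<'E'
from h import *
f=pickle.load(open("pics/w5.pkl","rb"))
crop(f,"w5c",215,170,345,250,6)
g=pickle.load(open("pics/s5.pkl","rb"))
crop(g,"s5c",190,130,330,225,5)
E
```

```text
(no output)
```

View pics/w5c.png

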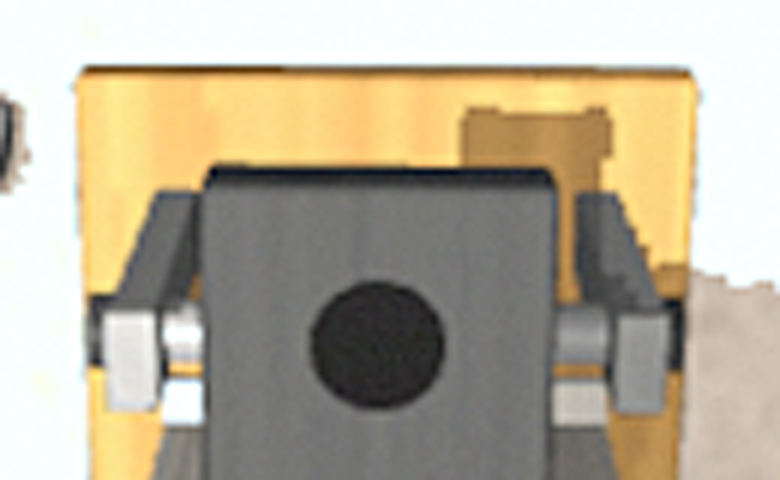

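View pics/s5c.png

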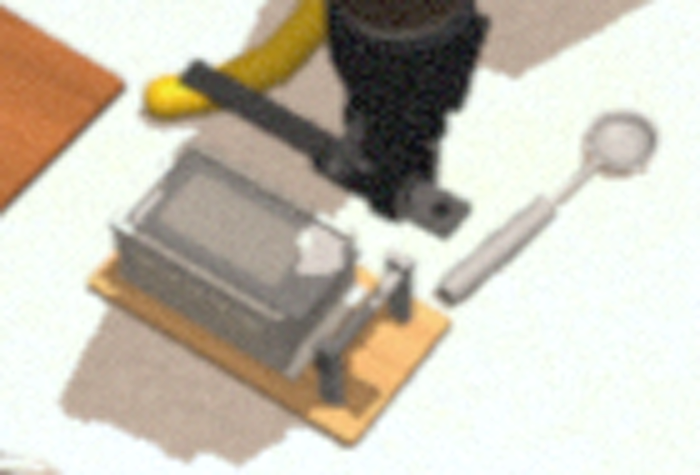

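```bash
cat > tinfit.py <<'E'
from h import *
from fit import tr,un,T,S,base,tc,least_squares
f=pickle.load(open("pics/w5.pkl","rb"));p=f["pose"]
X=np.array([[-42,105,80],[-42,89,80],[-34,105,80],[-34,89,80],[34,105,80],[34,89,80],[42,105,80],[42,89,80],[-56,125,12],[56,125,12]])/1e3
uv=un([[104,311],[106,412],[157,311],[157,412],[614,309],[614,412],[670,309],[668,412],[80,72],[692,74]],[215,170],6)
r=least_squares(lambda q:(proj(f,tr(q,X),p)-uv).ravel(),[.534,-.07,-.065])
print("wrist fit",r.x,np.round(r.fun.reshape(-1,2),1).tolist())
r1=least_squares(lambda q:np.r_[(proj(f,tr(q,X[:8]),p)-uv[:8]).ravel()],[.534,-.07,-.065])
print("cheeks only",r1.x)
sp=np.array([[-56,125,12],[56,125,12],[56,-90,12]])/1e3
g=pickle.load(open("pics/s5.pkl","rb"))
print((proj(g,tr(r.x,base))-[190,130]+.5)*5)
# lever handle end from picture: corners (207,185),(553,185) top face
P=np.array(p[0]);Rt=Ro.from_quat(p[1]).as_matrix()
L=lambda X: P+ (np.array(X)*[-1,1,-1]+[-.0586,0,.0])@Rt.T
print((proj(f,L([[-.095,-.013,.007],[-.095,.013,.007]]),p)-[215,170]+.5)*6)
tip=L([[.095,0,.0035]])[0];c,s=np.cos(r.x[2]),np.sin(r.x[2]);d=tip[:2]-r.x[:2]
print("tip in tin",d[0]*c+d[1]*s,-d[0]*s+d[1]*c,tip[2])
print("tip scene crop",(proj(g,tip)-[190,130]+.5)*5)
E
python3 tinfit.py
```

```text
wrist fit [ 0.53377302 -0.06984315 -0.06267009] [[-0.4, -0.1], [0.0, -0.2], [-0.2, -0.1], [0.4, -0.2], [0.4, 0.2], [-0.2, -0.2], [0.2, 0.2], [-0.2, -0.2], [-1.7, 0.7], [1.7, 0.2]]
cheeks only [ 0.53393039 -0.06993024 -0.06094143]
[[349.51788938 440.94609721]
 [ 80.84352209 279.31072623]
 [185.14210121 164.11148651]
 [449.33321385 315.21678425]]
[[177.46274479 188.28519602]
 [545.52040234 188.25193589]]
tip in tin -0.002303322382667136 -0.0257207235697561 0.21867290179882354
tip scene crop [[181.79551804  65.33965222]]
```

```bash
python3 - <<'E'
from h import *
from fit import tr,least_squares
for n in ["w2","w3","w4"]:
    f=pickle.load(open(f"pics/{n}.pkl","rb"));p=f["pose"]
    print(n,p[0],proj(f,tr([.4989,.3761,-1.1344],np.array([[-.095,-.013,.007],[-.095,.013,.007],[-.02,-.013,.007],[-.02,.013,.007]])),p).round(1).tolist())
    crop(f,n+"c",235,165,325,355,4)
E
```

```text
w2 [0.47669464 0.42875132 0.03374186] [[246.1, 179.7], [296.2, 179.6], [249.8, 305.4], [294.2, 305.2]]
w3 [0.47260347 0.42824242 0.00155499] [[249.1, 198.5], [309.9, 198.5], [252.9, 344.7], [305.5, 344.7]]
w4 [4.73985081e-01 4.29233839e-01 3.59349144e-04] [[245.0, 199.9], [306.2, 199.9], [249.4, 347.0], [302.3, 346.9]]
```

View pics/w4c.png

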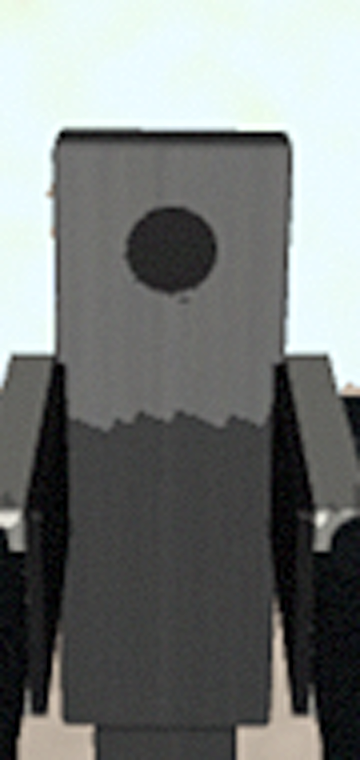

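```bash
cat > ov.py <<'E'
from h import *
B=np.array([[95,9],[95,-9],[-20,-9],[-20,-13],[-95,-13],[-95,13],[-20,13],[-20,9]])/1e3
def lever_pts(p,off=(-.0586,0,0.),pitch=0.0):
    P=np.array(p[0]);Rt=Ro.from_quat(p[1]).as_matrix()
    out=[]
    for z in (0,.007):
        X=np.c_[B,np.full(8,z)]*[-1,1,-1]
        X=X@Ro.from_euler('y',pitch).as_matrix().T+np.array(off)
        out.append(P+X@Rt.T)
    return out
def overlay(f,p,tag,box,k,polys,wp=None):
    im=f["color"][:,:,::-1]; x0,y0,x1,y1=box
    im=cv2.resize(im[y0:y1,x0:x1],None,fx=k,fy=k,interpolation=cv2.INTER_CUBIC)
    im=np.clip(im*1.6,0,255).astype(np.uint8)
    for i,X in enumerate(polys):
        uv=((proj(f,X,wp)-[x0,y0]+.5)*k*16).astype(int)
        cv2.polylines(im,[uv.reshape(-1,1,2)],True,[(0,255,0),(0,0,255),(255,0,0)][i%3],1,cv2.LINE_AA,4)
    cv2.imwrite(f"pics/{tag}.png",im)
if __name__=="__main__":
    f=pickle.load(open("pics/w5.pkl","rb"));g=pickle.load(open("pics/s5.pkl","rb"))
    from fit import tr
    lid=np.array([[32,72,76],[-32,72,76],[-32,-62,76],[32,-62,76]])/1e3
    base=np.array([[56,125,12],[56,-90,12],[-56,-90,12],[-56,125,12]])/1e3
    t=[.5338,-.0699,-.0625]
    overlay(g,None,"o1",(190,130,330,225),5,lever_pts(g["pose"])+[tr(t,lid),tr(t,base)])
E
python3 ov.py
```

```text
(no output)
```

View pics/o1.png

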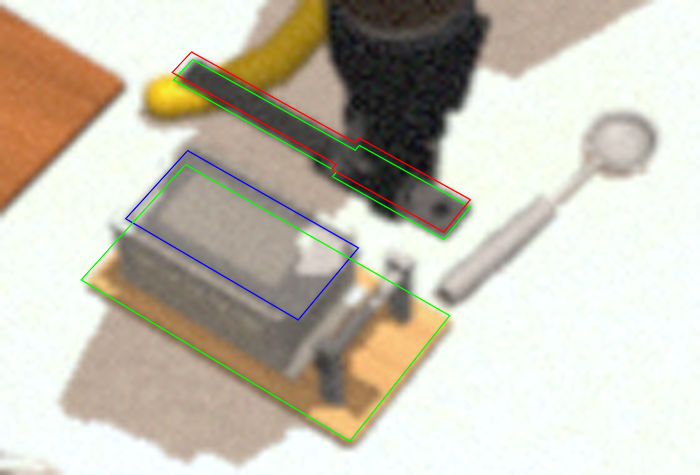

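```bash
cat > ins.py <<'E'
from h import *
TIN=np.array([.5338,-.0699,-.0625]); YAW=TIN[2]+np.pi/2
def t2w(P):
    P=np.atleast_2d(P);c,s=np.cos(TIN[2]),np.sin(TIN[2])
    return np.c_[P[:,0]*c-P[:,1]*s+TIN[0],P[:,0]*s+P[:,1]*c+TIN[1],P[:,2]]
def w2t(P):
    P=np.atleast_2d(P);c,s=np.cos(TIN[2]),np.sin(TIN[2]);d=P[:,:2]-TIN[:2]
    return np.c_[d[:,0]*c+d[:,1]*s,-d[:,0]*s+d[:,1]*c,P[:,2]]
def pose(ymid,gap,deg=32,x=0,D=.1536):
    t=np.radians(deg);s,c=np.sin(t),np.cos(t)
    a=(ymid-.097+(.0085+gap)*s)/c
    y,z=np.array([.097,.0658])+(.005+gap)*np.array([-s,c])+(a+D)*np.array([c,s])
    return t2w([x,y,z])[0],Rxz(YAW,t)
def where():
    s=st();P=np.array(s["eef_pos"]);R=Ro.from_quat(s["ee_rot"]).as_matrix()
    tip=w2t(P+R@[-.1536,0,-.0035])[0]
    n=-R[:,2]; 
    c,si=np.cos(TIN[2]),np.sin(TIN[2]); ny=-n[0]*si+n[1]*c; nz=n[2]
    tcp=w2t(P)[0]; gap=(tcp[1]-.097)*ny+(tcp[2]-.0658)*nz-.005
    print("tip in tin",np.round(tip*1e3,1),"gap over rod %.1f mm"%(gap*1e3),"slope %.2f"%np.degrees(np.arctan2(-ny,nz)))
E
python3 -c "
from ins import *
where(); p=pose(.092,.015); print(p[0]); plan(*p)"
```

```text
t 6.58 p [0.54   0.0585 0.2155] x [ 0.063  0.998 -0.002] z [-0.0038 -0.0015 -1.    ] F [ 0.16  1.21 -1.29] op 0.0229 j [ 0.11  0.34  0.09  1.33 -0.    1.74]
tip in tin [ -1.9 -25.1 219.3] gap over rod 144.7 mm slope -0.10
[0.54779806 0.15377732 0.16881378]
shift [0.0957 0.0019 0.0465] turn [-0.0033  0.5602 -0.002 ] | dist 0.106 ang 32.1
```

Emit:
arm_command([
  [1,0.04,0.002,0.0,0,0.14,0],
  [1,0.07,0.002,0.01,0,0.28,0],
  [1,0.096,0.002,0.025,0,0.42,0],
  [1,0.096,0.002,0.035,0,0.56,0],
  [1,0.096,0.002,0.0465,0,0.56,0],
  [1,0.096,0.002,0.0465,0,0.56,0],
  [1,0.096,0.002,0.0465,0,0.56,0],
])

```text
t: 7.45
eef_pos: [0.5493, 0.1541, 0.1706]
ee_rot: [0.701, 0.658, 0.201, -0.188]
force: [-0.5, 0.7, -0.5]
opening: 0.023
```

```bash
python3 -c "
from ins import *
where(); f=grab('wrist','w6'); g=grab('scene','s6'); where(); p=pose(.088,.008); plan(*p)
crop(g,'s6c',190,130,330,225,5)"
```

```text
t 7.45 p [0.5493 0.1541 0.1706] x [0.054 0.847 0.529] z [ 0.0334  0.5279 -0.8486] F [-0.47  0.73 -0.48] op 0.0230 j [-0.01  0.38 -0.09  1.07  0.56  1.63]
tip in tin [ 1.4 92.3 92.3] gap over rod 16.4 mm slope 31.94
t 7.55 p [0.5494 0.154  0.1707] x [0.054 0.847 0.529] z [ 0.0338  0.5282 -0.8484] F [ 0.15  0.69 -1.7 ] op 0.0232 j [-0.01  0.38 -0.09  1.07  0.56  1.63]
tip in tin [ 1.4 92.2 92.4] gap over rod 16.6 mm slope 31.96
shift [-0.0103 -0.0016  0.0085] turn [ 0.0007  0.0007 -0.0008] | dist 0.013 ang 0.1
```

View pics/w6.png

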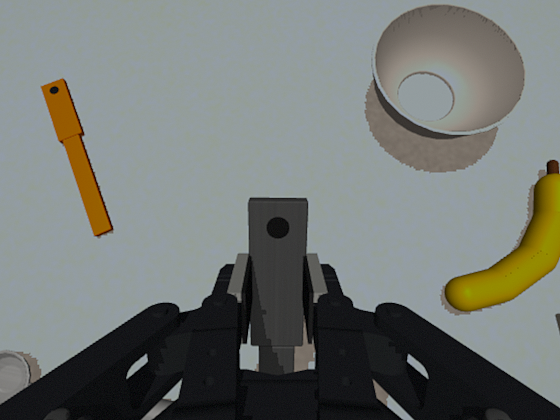

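View pics/s6c.png

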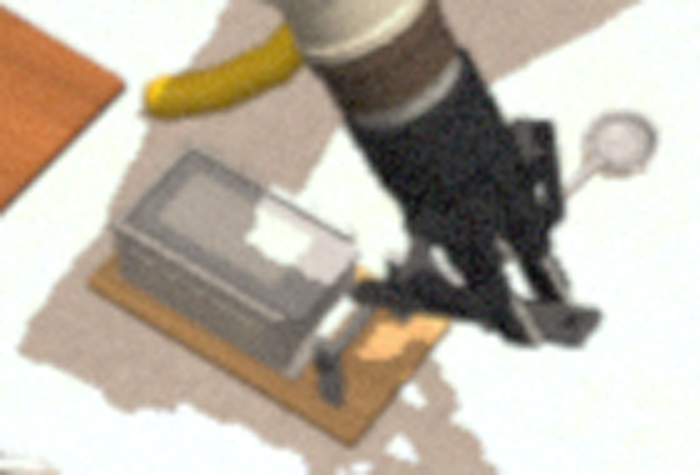

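Wrist and scene views show the sloped blade above the rod, centred between the cheeks. Next I lower it along the bar's normal to feel the rod.

Emit:
arm_command([
  [1,-0.003,-0.001,0.007,0,0,0],
  [1,-0.006,-0.001,0.013,0,0,0],
  [1,-0.006,-0.001,0.014,0,0,0],
  [1,-0.006,-0.001,0.014,0,0,0],
])

```text
t: 8.05
eef_pos: [0.5477, 0.1556, 0.1542]
ee_rot: [0.702, 0.657, 0.2, -0.189]
force: [1.0, 0.2, -2.1]
opening: 0.0232
```

```bash
python3 -c "
from ins import *
where()"
```

```text
t 8.05 p [0.5477 0.1556 0.1542] x [0.057 0.846 0.53 ] z [ 0.032   0.5287 -0.8482] F [ 0.97  0.19 -2.11] op 0.0232 j [-0.01  0.39 -0.12  1.03  0.56  1.64]
tip in tin [-0.8 93.8 75.8] gap over rod 1.7 mm slope 31.98
```

Emit:
arm_command([
  [1,0,0,0.001,0,0,0],
  [1,0,0,0.002,0,0,0],
  [1,0,0,0.002,0,0,0],
])

```text
t: 8.43
eef_pos: [0.548, 0.1566, 0.1528]
ee_rot: [0.702, 0.657, 0.2, -0.189]
force: [0.3, -0.5, -1.2]
opening: 0.0233
```

```bash
python3 -c "
from ins import *
where()"
```

```text
t 8.43 p [0.548  0.1566 0.1528] x [0.056 0.846 0.53 ] z [ 0.0327  0.5286 -0.8482] F [ 0.34 -0.53 -1.17] op 0.0233 j [-0.01  0.39 -0.12  1.03  0.56  1.64]
tip in tin [-0.5 94.8 74.4] gap over rod 0.0 mm slope 31.98
```

The tip is only just at the rod, so I back off, slide inward 10 mm and feel again.

Emit:
arm_command([
  [1,0,0,-0.003,0,0,0],
  [1,-0.011,0,-0.003,0,0,0],
  [1,-0.011,0,-0.003,0,0,0],
  [1,-0.011,0,-0.001,0,0,0],
  [1,-0.011,0,0,0,0,0],
  [1,-0.011,0,0,0,0,0],
])

```text
t: 9.18
eef_pos: [0.5472, 0.1473, 0.1468]
ee_rot: [0.702, 0.657, 0.2, -0.189]
force: [0.8, -0.7, -1.0]
opening: 0.0231
```

```bash
python3 -c "
from ins import *
where()"
```

```text
t 9.18 p [0.5472 0.1473 0.1468] x [0.056 0.847 0.529] z [ 0.0324  0.5284 -0.8484] F [ 0.77 -0.73 -0.98] op 0.0231 j [-0.02  0.4  -0.12  1.02  0.56  1.62]
tip in tin [-0.7 85.4 68.5] gap over rod -0.1 mm slope 31.96
```

Emit:
arm_command([
  [1,0,0,0.001,0,0,0],
  [1,0,0,0.001,0,0,0],
  [1,0,0,0.002,0,0,0],
  [1,0,0,0.002,0,0,0],
])

```text
t: 9.68
eef_pos: [0.5474, 0.1484, 0.1453]
ee_rot: [0.702, 0.657, 0.2, -0.189]
force: [-0.7, -1.7, -0.2]
opening: 0.0232
```

```bash
python3 -c "
from ins import *
where()"
```

```text
t 9.68 p [0.5474 0.1484 0.1453] x [0.056 0.846 0.53 ] z [ 0.0326  0.5286 -0.8482] F [-0.72 -1.69 -0.17] op 0.0232 j [-0.02  0.4  -0.13  1.02  0.56  1.62]
tip in tin [-0.6 86.5 66.9] gap over rod -2.0 mm slope 31.98
```

Emit:
arm_command([
  [1,0,0,0.001,0,0,0],
  [1,0,0,0.001,0,0,0],
  [1,0,0,0.001,0,0,0],
])

```text
t: 10.05
eef_pos: [0.5474, 0.1489, 0.1444]
ee_rot: [0.702, 0.657, 0.2, -0.189]
force: [0.3, -0.7, 0.1]
opening: 0.023
```

```bash
python3 -c "
from ins import *
where()
f=grab('wrist','w7'); g=grab('scene','s7'); t=grab('top','t7')
crop(g,'s7c',220,150,320,210,8)
crop(t,'t7c',270,185,370,250,8)
st()"
```

```text
t 10.05 p [0.5474 0.1489 0.1444] x [0.056 0.846 0.53 ] z [ 0.0326  0.5286 -0.8482] F [ 0.27 -0.68  0.08] op 0.0230 j [-0.02  0.4  -0.13  1.02  0.56  1.62]
tip in tin [-0.6 87.1 66.1] gap over rod -3.0 mm slope 31.98
t 10.20 p [0.5474 0.1489 0.1445] x [0.056 0.846 0.53 ] z [ 0.0326  0.5287 -0.8482] F [-0.22 -0.12  0.02] op 0.0233 j [-0.02  0.4  -0.13  1.02  0.56  1.62]
```

View pics/s7c.png

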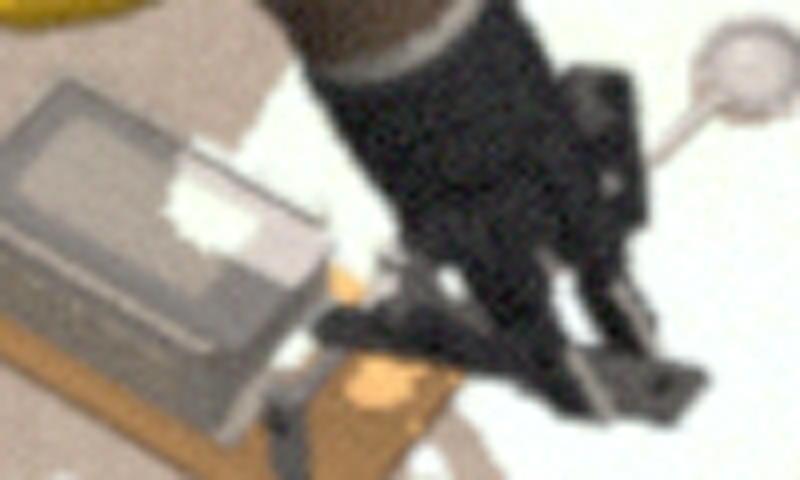

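View pics/t7c.png

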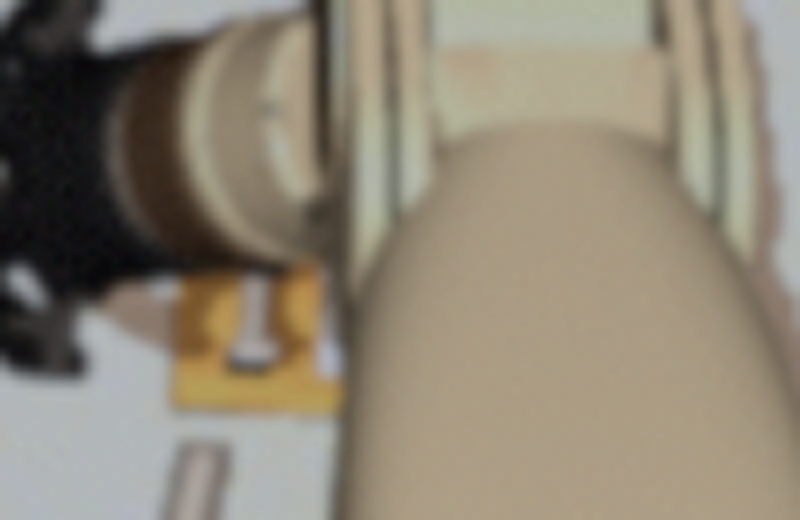

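```bash
python3 -c "
from ov import *
from ins import t2w
g=pickle.load(open('pics/s7.pkl','rb'))
# shift images by bias ~ +1px
g['cx']+=1;g['cy']+=1
rod=t2w([[-.034,.097,.0708],[.034,.097,.0708],[.034,.0971,.0708]])
overlay(g,None,'o7',(220,150,320,210),8,lever_pts(g['pose'])+[rod])
"
```

```text
(no output)
```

View pics/o7.png

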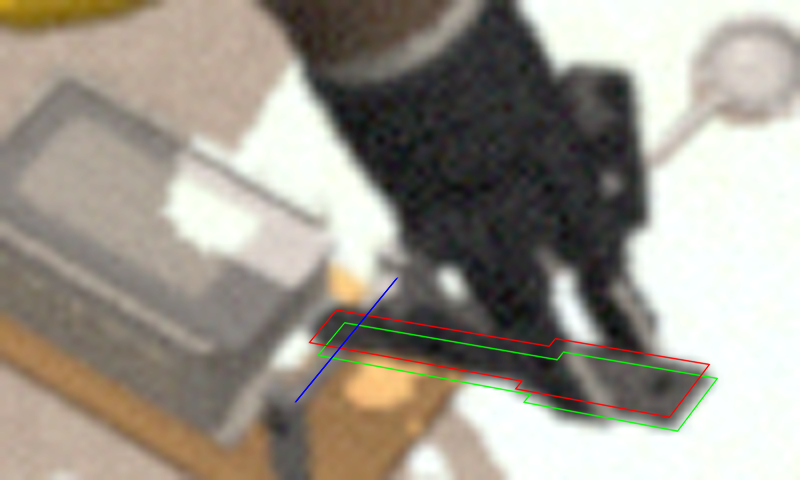

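The force change and the blade sitting about 1 px above its predicted outline both say the blade touches the rod. I'll ease off 1 mm and slide in along the slope.

Emit:
arm_command([
  [1,0,0,-0.001,0,0,0],
  [1,-0.004,0,-0.001,0,0,0],
  [1,-0.008,0,-0.001,0,0,0],
  [1,-0.012,0,-0.001,0,0,0],
  [1,-0.016,0,-0.001,0,0,0],
  [1,-0.016,0,-0.001,0,0,0],
])

```text
t: 10.95
eef_pos: [0.5464, 0.1342, 0.1363]
ee_rot: [0.702, 0.657, 0.2, -0.189]
force: [-0.5, -1.5, -1.2]
opening: 0.0232
```

```bash
python3 -c "
from ins import *
where()
g=grab('scene','s8')
crop(g,'s8c',220,150,320,210,8)"
```

```text
t 10.95 p [0.5464 0.1342 0.1363] x [0.057 0.847 0.529] z [ 0.0323  0.5278 -0.8487] F [-0.46 -1.52 -1.19] op 0.0232 j [-0.05  0.41 -0.13  1.01  0.56  1.59]
tip in tin [-0.9 72.2 58. ] gap over rod -2.0 mm slope 31.93
```

View pics/s8c.png

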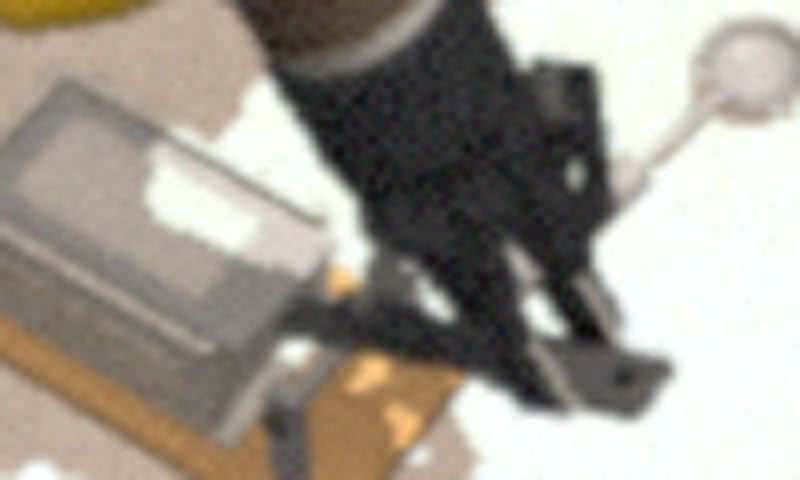

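The blade tip is at the lip edge, near crop (285,315), with no jam. I continue inwards.

Emit:
arm_command([
  [1,-0.004,0,0,0,0,0],
  [1,-0.008,0,0,0,0,0],
  [1,-0.011,0,0,0,0,0],
  [1,-0.011,0,0,0,0,0],
  [1,-0.011,0,0,0,0,0],
])

```text
t: 11.62
eef_pos: [0.5458, 0.1251, 0.1307]
ee_rot: [0.702, 0.657, 0.2, -0.189]
force: [-0.1, -2.0, 0.5]
opening: 0.0233
```

```bash
python3 -c "
from ins import *
where()
g=grab('scene','s9')
crop(g,'s9c',220,150,320,210,8)"
```

```text
t 11.62 p [0.5458 0.1251 0.1307] x [0.057 0.847 0.529] z [ 0.0324  0.5279 -0.8487] F [-0.11 -2.04  0.53] op 0.0233 j [-0.07  0.42 -0.14  1.01  0.56  1.57]
tip in tin [-0.8 63.2 52.4] gap over rod -2.0 mm slope 31.93
```

View pics/s9c.png

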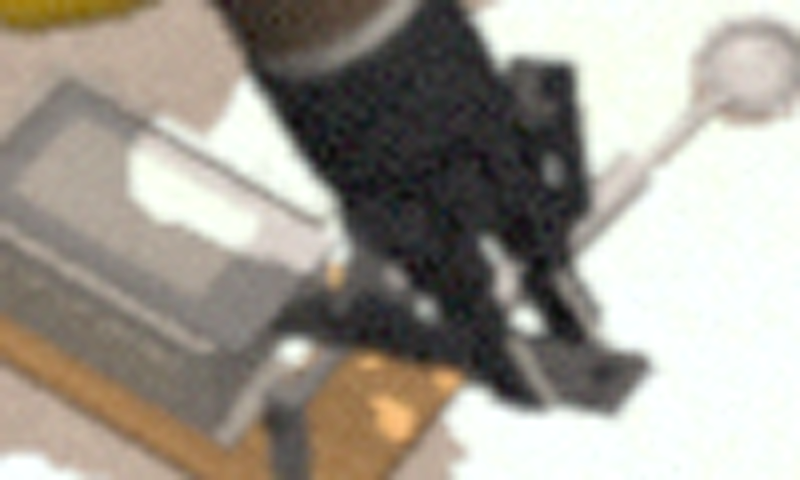

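The blade is under the lip. Before letting go, I'll swing the handle down in the grip to about 22°, so that it barely drops on release.

```bash
python3 -c "
from ins import *
for d,y in ((29,.0628),(26,.0624),(23,.062),(21.5,.062)): plan(*pose(y,-.0015,d,x=-.0008))"
```

```text
shift [ 0.0006 -0.0006  0.0056] turn [-0.0007 -0.051  -0.0036] | dist 0.006 ang 2.9
shift [ 0.0005 -0.0005  0.0118] turn [-0.0008 -0.1034 -0.0036] | dist 0.012 ang 5.9
shift [-0.0001 -0.0005  0.018 ] turn [-0.0009 -0.1557 -0.0035] | dist 0.018 ang 8.9
shift [-0.0004 -0.0005  0.0211] turn [-0.001  -0.1819 -0.0035] | dist 0.021 ang 10.4
```

Emit:
arm_command([
  [1,0.0005,0,0.0055,0,-0.051,0],
  [1,0.0005,0,0.0055,0,-0.051,0],
  [1,0.0005,0,0.012,0,-0.103,0],
  [1,0.0005,0,0.012,0,-0.103,0],
  [1,0,0,0.018,0,-0.156,0],
  [1,0,0,0.018,0,-0.156,0],
])

```text
t: 12.42
eef_pos: [0.5461, 0.1354, 0.1157]
ee_rot: [0.715, 0.67, 0.145, -0.138]
force: [0.6, -0.3, -0.6]
opening: 0.0231
```

```bash
python3 -c "
from ins import *
where()"
```

```text
t 12.43 p [0.5461 0.1354 0.1157] x [0.06  0.918 0.393] z [ 0.0227  0.3921 -0.9197] F [ 0.55 -0.27 -0.56] op 0.0231 j [ 0.03  0.41 -0.14  0.99  0.4   1.67]
tip in tin [-0.9 63.1 58.6] gap over rod -1.8 mm slope 23.12
```

Emit:
arm_command([
  [0.35,0,0,0,0,0,0],
  [0.2,0,0,0,0,0,0],
  [0.0,0,0,0,0,0,0],
  [0.0,0,0,0,0,0,0],
  [0.0,0,0,0,0,0,0],
])

```text
t: 13.05
eef_pos: [0.5464, 0.135, 0.1157]
ee_rot: [0.715, 0.67, 0.145, -0.137]
force: [0.4, 0.2, 0.2]
opening: 0.0424
```

```bash
python3 -c "
from ins import *
where()
f=grab('wrist','w10');g=grab('scene','s10')
crop(g,'s10c',220,150,320,210,8)"
```

```text
t 13.05 p [0.5464 0.135  0.1157] x [0.061 0.918 0.392] z [ 0.0234  0.3909 -0.9201] F [0.39 0.16 0.23] op 0.0424 j [ 0.03  0.41 -0.14  0.99  0.4   1.67]
tip in tin [-0.7 62.6 58.7] gap over rod -1.5 mm slope 23.05
```

View pics/s10c.png

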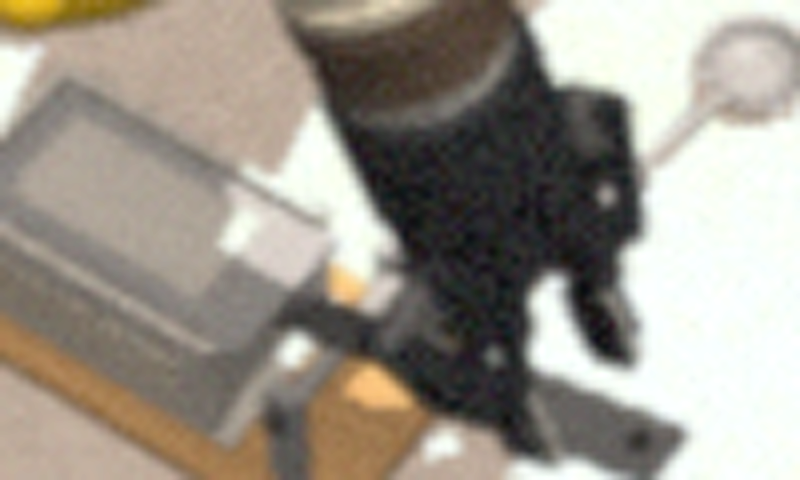

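View pics/w10.png

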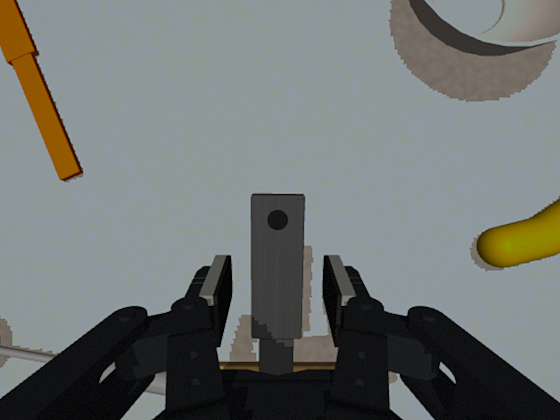

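The lever lies by itself on the rod with the blade under the lip: the handle end is at crop (650,440), and there is clear space between handle and fingers in the wrist view. Retreating.

Emit:
arm_command([
  [0.0,0,0,-0.03,0,0,0],
  [0.0,0,0,-0.07,0,0,0],
  [0.3,0,0,-0.08,0,0,0],
  [1,0,0,-0.08,0,0,0],
], newtons=60)

```text
t: 13.65
eef_pos: [0.5449, 0.1036, 0.1896]
ee_rot: [0.715, 0.67, 0.145, -0.137]
force: [0.3, -0.2, -0.5]
opening: 0.0134
```

```bash
python3 -c "
from ins import *
st()
f=grab('wrist','w11');g=grab('scene','s11');
crop(g,'s11c',220,150,320,210,8)
plan(t2w([0,.229,.150])[0],Rxz(YAW))"
```

```text
t 13.65 p [0.5449 0.1036 0.1896] x [0.061 0.918 0.391] z [ 0.0247  0.3907 -0.9202] F [ 0.3  -0.18 -0.54] op 0.0134 j [-0.03  0.35 -0.02  1.19  0.4   1.61]
shift [0.0356 0.001  0.0564] turn [-0.0039 -0.402  -0.0031] | dist 0.067 ang 23.0
```

View pics/w11.png

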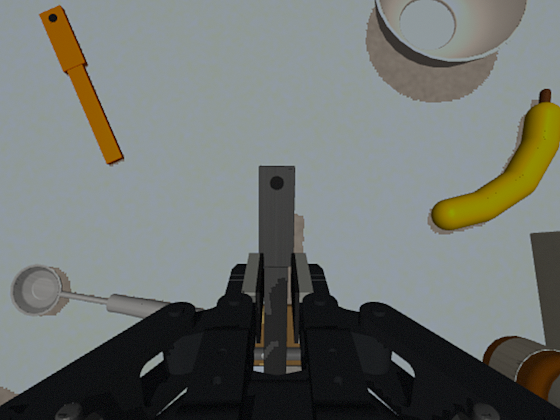

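View pics/s11c.png

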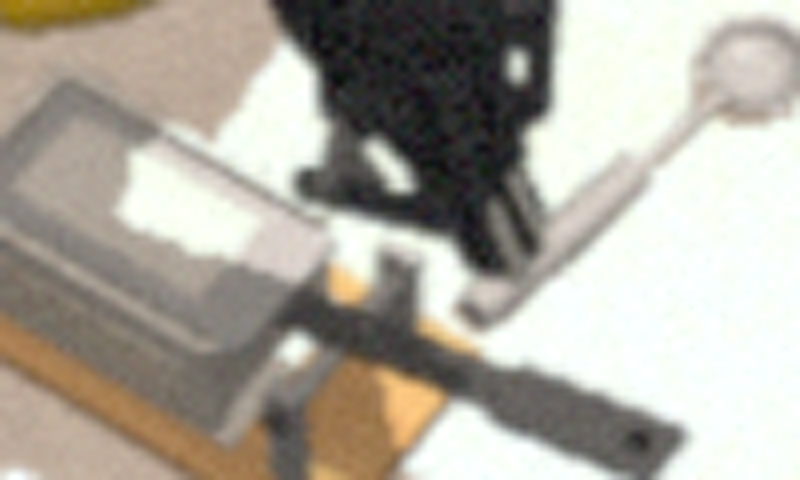

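The lever rests over the rod under the lip, centred. I'll check its predicted pose against both images.

```bash
python3 - <<'E'
from ov import *
from ins import t2w
def levp(deg,a,x=0,yawoff=0):
    t=np.radians(deg);s,c=np.sin(t),np.cos(t);out=[]
    for h in (0,.007):
        lx=B[:,0];ly=B[:,1]
        al=a+(.095-lx)
        y=.097+(.005+h)*(-s)+al*c; z=.0658+(.005+h)*c+al*s
        out.append(t2w(np.c_[x-ly,y,z]))
    return out
f=pickle.load(open('pics/w11.pkl','rb'));g=pickle.load(open('pics/s11.pkl','rb'))
uv=np.array([[259.5,166.5],[295,166.5]])
from scipy.optimize import least_squares
top=lambda q:levp(q[0],q[1],q[2])[1]
for deg in (18,19,20):
    r=least_squares(lambda q:(proj(f,top([deg,q[0],q[1]])[[4,5]],f['pose'])[::1].mean(0)-uv.mean(0)),[-.035,0])
    print(deg,r.x, proj(f,top([deg,*r.x])[[4,5]],f['pose']))
g['cx']+=1;g['cy']+=1
overlay(g,None,'o11',(220,150,320,210),8,levp(19,-.034))
E
```

```text
18 [-0.03656044  0.00152241] [[296.04055341 166.4392531 ]
 [258.45944659 166.5607469 ]]
19 [-0.03609759  0.00152038] [[296.26199329 166.43853722]
 [258.23800671 166.56146278]]
20 [-0.03558648  0.00151833] [[296.48985699 166.43780057]
 [258.01014301 166.56219943]]
```

View pics/o11.png

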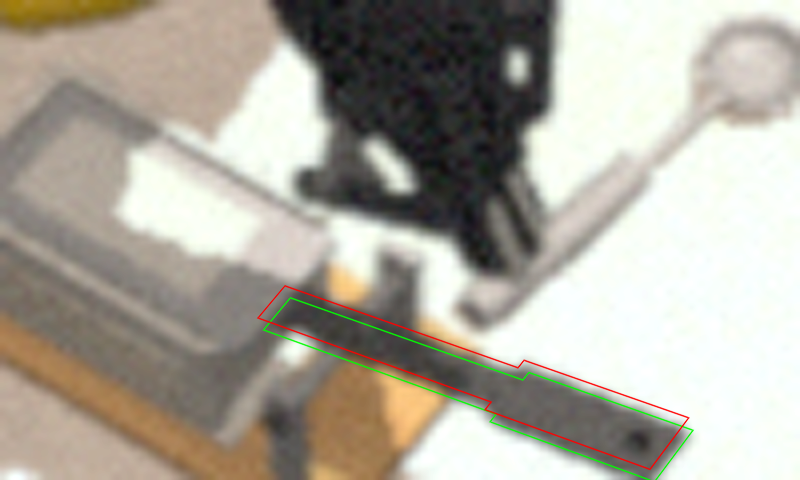

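The prediction matches the picture (19°, blade about 35 mm past the rod). Next I put the shut fingers upright over the handle end.

Emit:
arm_command([
  [1,0.04,0.001,-0.01,0,-0.13,0],
  [1,0.06,0.001,0.0,0,-0.27,0],
  [1,0.04,0.001,0.04,0,-0.4,0],
  [1,0.036,0.002,0.056,0,-0.4,0],
  [1,0.036,0.002,0.056,0,-0.4,0],
  [1,0.036,0.002,0.056,0,-0.4,0],
])

```text
t: 14.5
eef_pos: [0.5504, 0.1575, 0.1524]
ee_rot: [0.73, 0.683, 0.001, -0.002]
force: [0.4, 0.9, 0.5]
opening: 0.0
```

```bash
python3 -c "
from ins import *
s=st(); print(w2t(s['eef_pos']))
g=grab('scene','s12');
crop(g,'s12c',220,150,320,210,8)
for y,z in ((.229,.126),(.231,.11),(.234,.09),(.236,.07),(.237,.056)): plan(t2w([.0015,y,z])[0],Rxz(YAW))"
```

```text
t 14.50 p [0.5504 0.1575 0.1524] x [0.067 0.998 0.003] z [-0.0016  0.0033 -1.    ] F [0.44 0.88 0.49] op 0.0000 j [0.28 0.43 0.06 1.21 0.   1.91]
[[0.00241208 0.22800295 0.15244556]]
shift [ 0.0009 -0.0013  0.027 ] turn [-0.0006 -0.0035 -0.0047] | dist 0.027 ang 0.3
shift [ 0.0028 -0.0013  0.043 ] turn [-0.0006 -0.0035 -0.0047] | dist 0.043 ang 0.3
shift [ 0.0057 -0.0013  0.063 ] turn [-0.0006 -0.0035 -0.0047] | dist 0.063 ang 0.3
shift [ 0.0077 -0.0013  0.083 ] turn [-0.0006 -0.0035 -0.0047] | dist 0.083 ang 0.3
shift [ 0.0086 -0.0013  0.097 ] turn [-0.0006 -0.0035 -0.0047] | dist 0.097 ang 0.3
```

View pics/s12c.png

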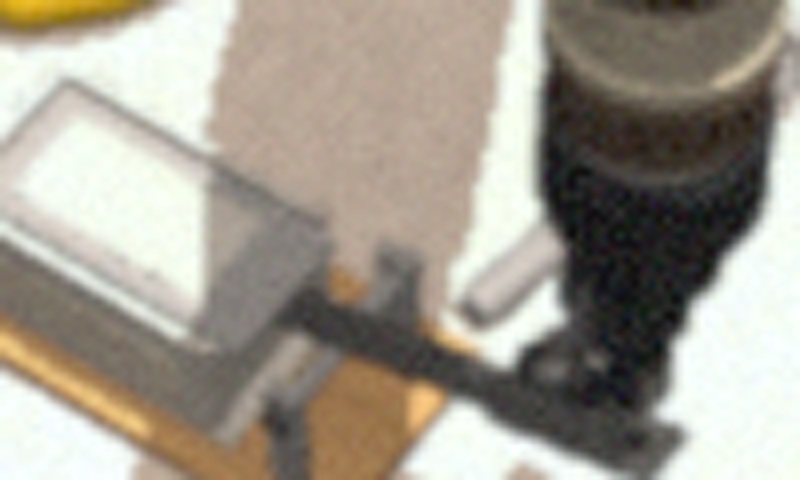

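The shut fingers stand over the handle near its end. First press down to contact.

Emit:
arm_command([
  [1,0.001,-0.001,0.015,0,0,0],
  [1,0.001,-0.001,0.025,0,0,0],
  [1,0.001,-0.001,0.03,0,0,0],
  [1,0.0015,-0.001,0.035,0,0,0],
  [1,0.002,-0.001,0.04,0,0,0],
  [1,0.002,-0.001,0.04,0,0,0],
])

```text
t: 15.3
eef_pos: [0.5495, 0.1614, 0.1123]
ee_rot: [0.73, 0.684, 0.001, -0.002]
force: [-0.4, 0.8, 3.7]
opening: -0.0
```

```bash
python3 -c "
from ins import *
s=st(); print(w2t(s['eef_pos']))"
```

```text
t 15.30 p [0.5495 0.1614 0.1123] x [0.064 0.998 0.003] z [-9.0e-04  3.5e-03 -1.0e+00] F [-0.38  0.76  3.68] op -0.0000 j [ 0.28  0.46 -0.    1.11  0.    1.92]
[[0.00126838 0.23183668 0.112283  ]]
```

Emit:
arm_command([
  [1,0.0005,0,0.005,0,0,0],
  [1,0.001,0,0.01,0,0,0],
  [1,0.0015,0,0.014,0,0,0],
  [1,0.002,0,0.018,0,0,0],
  [1,0.0025,0,0.022,0,0,0],
  [1,0.0025,0,0.022,0,0,0],
])

```text
t: 16.05
eef_pos: [0.5485, 0.1627, 0.0889]
ee_rot: [0.73, 0.684, -0.001, -0.002]
force: [0.1, 0.5, 0.3]
opening: 0.0
```

```bash
python3 -c "
from ins import *
s=st(); print(w2t(s['eef_pos']))
g=grab('scene','s13');
crop(g,'s13c',220,150,320,210,8)"
```

```text
t 16.05 p [0.5485 0.1627 0.0889] x [0.065 0.998 0.001] z [-0.0039  0.001  -1.    ] F [0.12 0.54 0.29] op 0.0000 j [ 0.29  0.48 -0.03  1.06  0.    1.92]
[[1.47096034e-04 2.33069157e-01 8.88781551e-02]]
```

View pics/s13c.png

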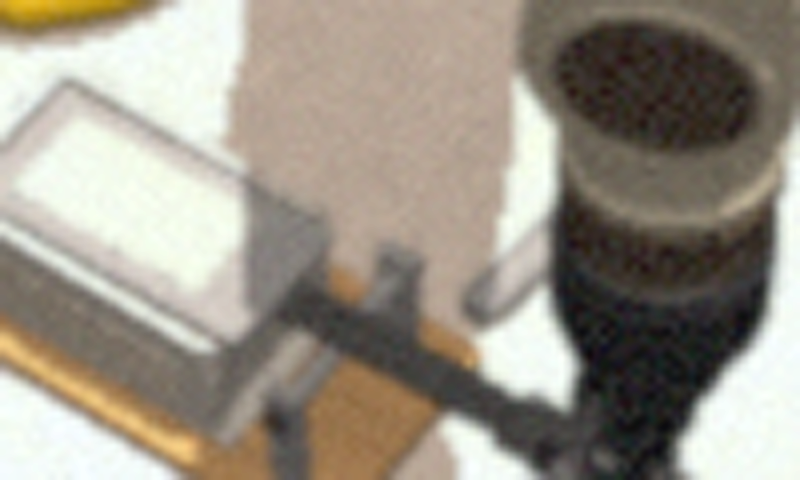

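```bash
python3 -c "
from ins import *
f=grab('wrist','w13');t=grab('top','t13')
crop(t,'t13c',255,180,375,255,6)
s=st()"
```

```text
t 16.20 p [0.5488 0.1626 0.0893] x [0.065 0.998 0.001] z [-0.0033  0.0012 -1.    ] F [0.22 0.46 0.1 ] op -0.0002 j [ 0.29  0.48 -0.03  1.06  0.    1.92]
```

View pics/w13.png

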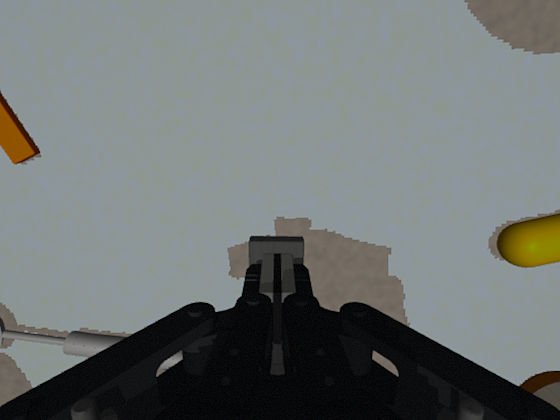

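View pics/t13c.png

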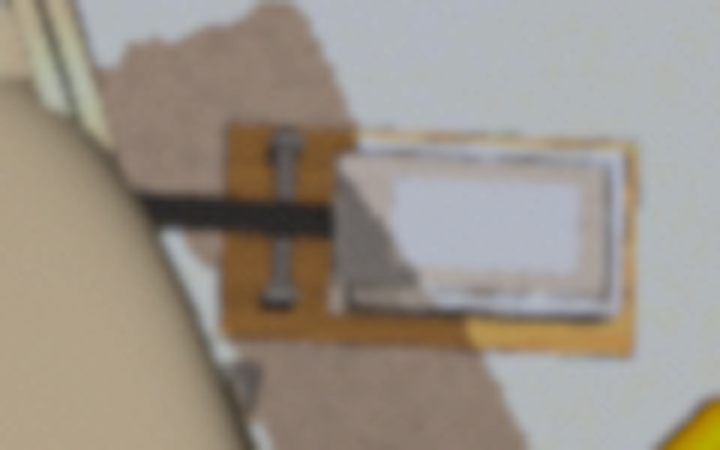

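```bash
cat > levp.py <<'E'
from ov import *
from ins import t2w
def levp(deg,a,x=0):
    t=np.radians(deg);s,c=np.sin(t),np.cos(t);out=[]
    for h in (0,.007):
        lx=B[:,0];ly=B[:,1]
        al=a+(.095-lx)
        y=.097+(.005+h)*(-s)+al*c; z=.0658+(.005+h)*c+al*s
        out.append(t2w(np.c_[x-ly,y,z]))
    return out
E
python3 - <<'E'
from levp import *
f=pickle.load(open('pics/w13.pkl','rb'));g=pickle.load(open('pics/s13.pkl','rb'))
for d in (10,8,6,4,2,0): print(d,proj(f,levp(d,-.0355,.0015)[1][[4,5]],f['pose']).round(1).tolist(),proj(f,levp(d,-.0355,.0015)[0][[4,5]],f['pose'])[0].round(1))
crop(f,'w13c',220,210,340,290,6)
g['cx']+=1;g['cy']+=1
overlay(g,None,'o13',(220,150,320,210),8,levp(4,-.0355))
E
```

```text
10 [[308.5, 257.6], [246.5, 257.7]] [307.2 248.2]
8 [[307.5, 249.7], [247.5, 249.7]] [306.2 241.4]
6 [[306.5, 242.6], [248.5, 242.6]] [305.4 235.3]
4 [[305.6, 236.3], [249.4, 236.3]] [304.5 229.9]
2 [[304.8, 230.7], [250.3, 230.8]] [303.7 225.2]
0 [[304.0, 225.8], [251.1, 225.9]] [302.9 221.1]
```

View pics/w13c.png

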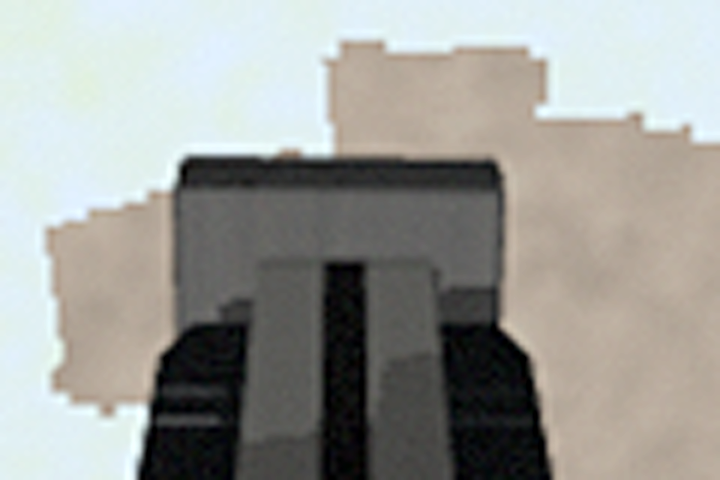

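View pics/o13.png

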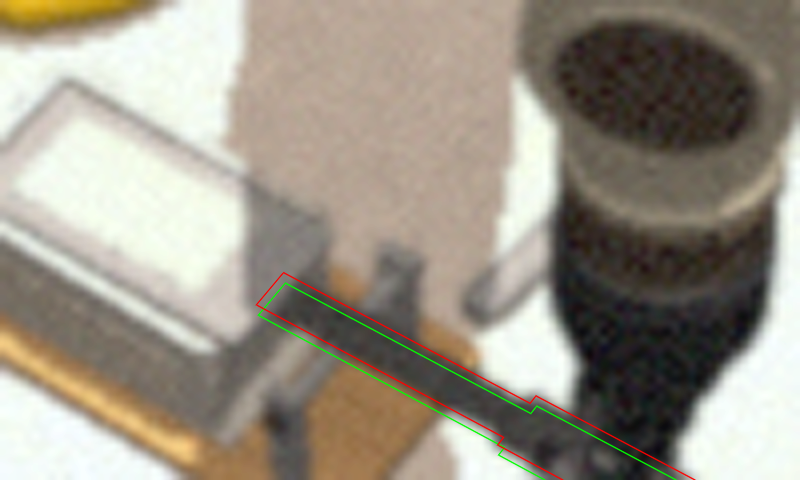

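The lever is still in place (handle end at row 241, slope about 5.5°) and the lid is not yet up. I keep pressing.

Emit:
arm_command([
  [1,0.0005,0.001,0.004,0,0,0],
  [1,0.001,0.001,0.008,0,0,0],
  [1,0.001,0.001,0.008,0,0,0],
])

```text
t: 16.58
eef_pos: [0.5498, 0.1641, 0.0811]
ee_rot: [0.73, 0.684, -0.001, -0.002]
force: [-0.3, -1.8, 0.0]
opening: -0.0004
```

```bash
python3 -c "
from ins import *
s=st(); print(w2t(s['eef_pos']))
g=grab('scene','s14');
crop(g,'s14c',220,150,320,210,8)"
```

```text
t 16.57 p [0.5498 0.1641 0.0811] x [0.065 0.998 0.002] z [-0.0033  0.0021 -1.    ] F [-0.31 -1.78  0.03] op -0.0004 j [ 0.29  0.49 -0.04  1.05  0.    1.92]
[[0.00132783 0.23450048 0.08113235]]
```

View pics/s14c.png

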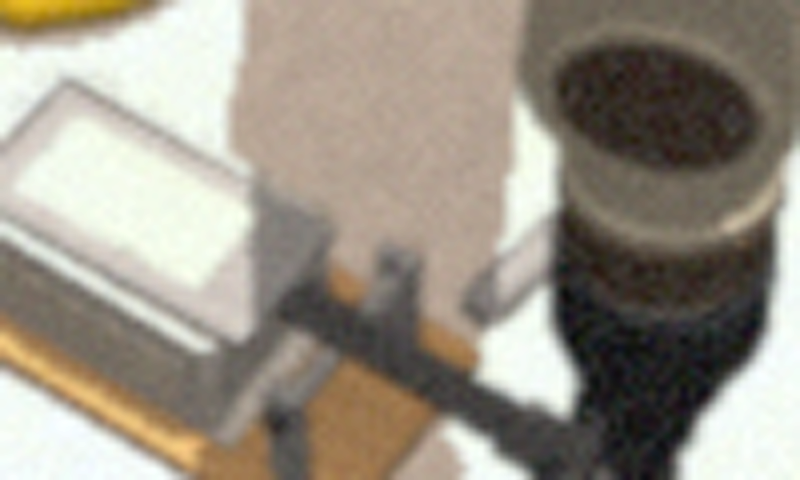

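Emit:
arm_command([
  [1,0.0005,0,0.004,0,0,0],
  [1,0.001,0,0.008,0,0,0],
  [1,0.001,0,0.008,0,0,0],
])

```text
t: 17.0
eef_pos: [0.5498, 0.1654, 0.0732]
ee_rot: [0.73, 0.684, -0.0, -0.002]
force: [-0.5, 0.7, 0.4]
opening: 0.0002
```

```bash
python3 -c "
from ins import *
s=st(); print(w2t(s['eef_pos']))
g=grab('scene','s15');f=grab('wrist','w15')
crop(g,'s15c',220,150,320,210,8)"
```

```text
t 17.00 p [0.5498 0.1654 0.0732] x [0.065 0.998 0.002] z [-0.0033  0.0024 -1.    ] F [-0.53  0.66  0.36] op 0.0002 j [ 0.29  0.5  -0.05  1.03  0.    1.93]
[[0.00127882 0.23579843 0.07316426]]
```

View pics/s15c.png

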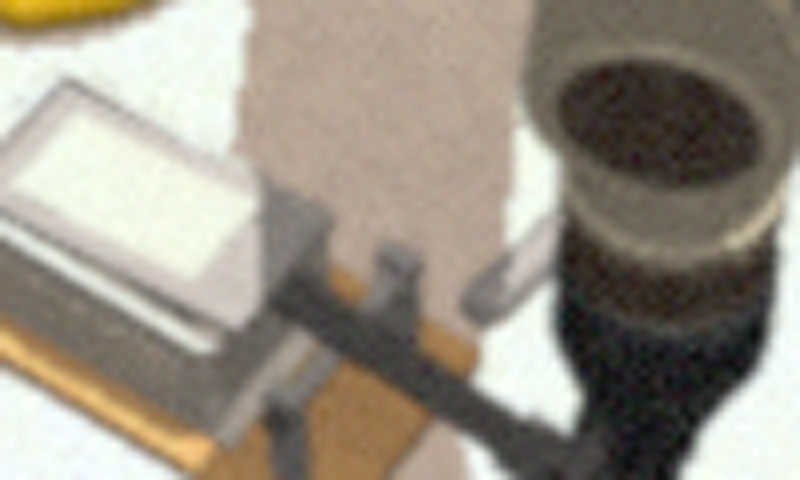

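View pics/w15.png

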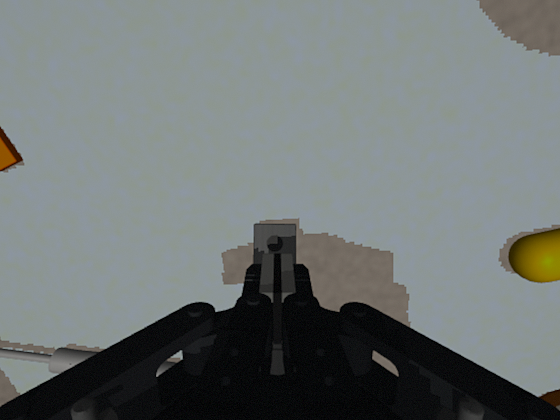

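The lid's front edge has risen (crop (225,325)), and the handle now lies below the fingertips, so it seems to have popped. I'll measure the lever slope and the lip.

```bash
python3 - <<'E'
from levp import *
f=pickle.load(open('pics/w15.pkl','rb'));g=pickle.load(open('pics/s15.pkl','rb'))
for d in (0,-4,-8,-12,-16): print(d,proj(f,levp(d,-.0355,.0015)[1][[4,5]],f['pose']).round(1).tolist())
g['cx']+=1;g['cy']+=1
def lid(lift):
    th=np.arctan2(lift,.134)
    P=np.array([[-32,72,0],[32,72,0],[32,-62,0],[-32,-62,0]])/1e3
    o=[]
    for h in (0,.006):
        y=-.062+(P[:,1]+.062)*np.cos(th)-h*np.sin(th); z=.07+(P[:,1]+.062)*np.sin(th)+h*np.cos(th)
        o.append(t2w(np.c_[P[:,0],y,z]))
    return o
overlay(g,None,'o15',(190,130,310,210),6,[lid(.0)[1],lid(.008)[1],lid(.016)[1]])
E
```

```text
0 [[303.8, 243.6], [246.0, 243.6]]
-4 [[302.1, 233.8], [248.1, 233.9]]
-8 [[300.7, 226.6], [249.9, 226.7]]
-12 [[299.3, 221.6], [251.5, 221.7]]
-16 [[298.1, 218.4], [253.0, 218.5]]
```

View pics/o15.png

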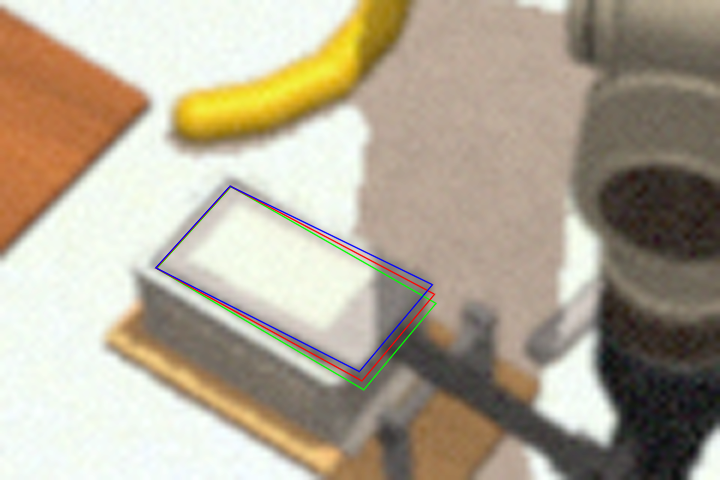

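Emit:
arm_command([
  [1,0,0,-0.05,0,0,0],
  [1,0,0,-0.1,0,0,0],
  [0,0.02,0,-0.15,0,0,0],
  [0,0.02,0,-0.15,0,0,0],
  [0,0.02,0,-0.15,0,0,0],
])

```text
t: 17.73
eef_pos: [0.5516, 0.1849, 0.2235]
ee_rot: [0.73, 0.684, -0.0, -0.002]
force: [-0.6, -0.1, -0.5]
opening: 0.0426
```

```bash
python3 -c "
from ins import *
s=st(); print(w2t(s['eef_pos']))
g=grab('scene','s16');f=grab('wrist','w16');t=grab('top','t16')
crop(g,'s16c',190,130,320,215,6)"
```

```text
t 17.73 p [0.5516 0.1849 0.2235] x [0.065 0.998 0.002] z [-0.0024  0.0022 -1.    ] F [-0.58 -0.07 -0.55] op 0.0426 j [0.32 0.41 0.22 1.39 0.   1.96]
[[0.00186569 0.25540616 0.22351348]]
```

View pics/s16c.png

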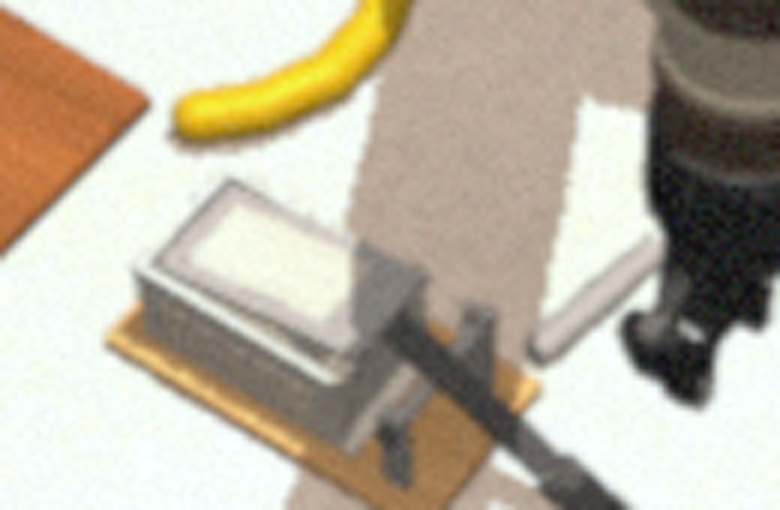

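View pics/w16.png

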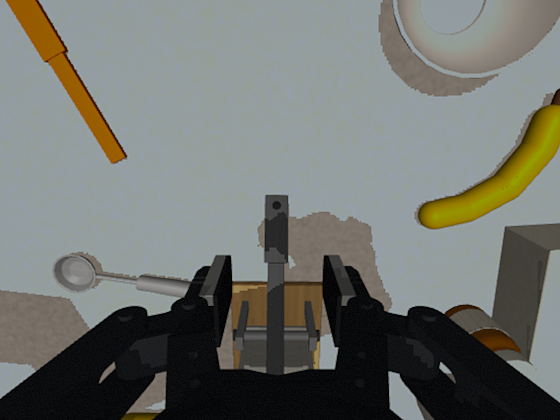

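The scene shows the lid popped, with its raised front edge at crop (350,350). The lever's handle end has sunk, about 25 px wide at (276,195) in the wrist view. Locating the handle now.

```bash
python3 - <<'E'
from levp import *
from ins import w2t
f=pickle.load(open('pics/w16.pkl','rb'))
for d,a in ((-20,-.0355),(-24,-.0355),(-26,-.0355),(-27,-.03),(-27,-.025)):
    P=levp(d,a,.0015); print(d,a,[proj(f,P[1][[4,5]],f['pose']).round(1).tolist(),proj(f,P[1][[2,7]],f['pose']).round(1).tolist()],(P[0][[4,5],2].mean()*1e3).round(1))
crop(f,'w16c',225,185,325,285,6)
E
```

```text
-20 -0.0355 [[[289.4, 189.1], [264.7, 189.1]], [[285.7, 260.6], [268.5, 260.6]]] 17.7
-24 -0.0355 [[[289.1, 189.8], [265.2, 189.8]], [[285.6, 259.5], [268.7, 259.5]]] 7.5
-26 -0.0355 [[[288.9, 190.3], [265.4, 190.4]], [[285.6, 259.0], [268.7, 259.0]]] 2.6
-27 -0.03 [[[288.8, 185.9], [265.5, 185.9]], [[285.5, 253.7], [268.8, 253.7]]] -2.4
-27 -0.025 [[[288.8, 181.5], [265.5, 181.5]], [[285.5, 249.0], [268.8, 249.0]]] -4.7
```

View pics/w16c.png

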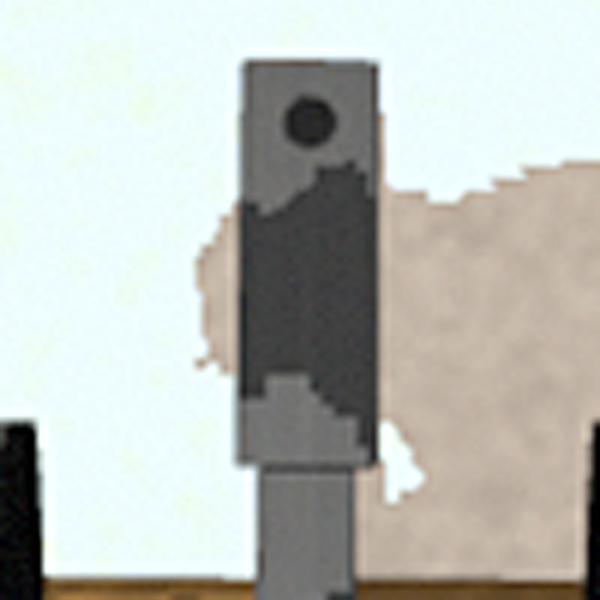

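```bash
cat >> ins.py <<'E'
def pose2(a,D,deg,gap=0,x=.0015):
    t=np.radians(deg);s,c=np.sin(t),np.cos(t)
    y,z=np.array([.097,.0658])+(.005+gap)*np.array([-s,c])+(a+D)*np.array([c,s])
    return t2w([x,y,z])[0],Rxz(YAW,t)
E
python3 -c "
from ins import *
s=st()
for g in (.06,0): p=pose2(-.039,.150,-26,g);print(p[0]);plan(*p)"
```

```text
t 17.88 p [0.5509 0.1842 0.222 ] x [0.065 0.998 0.001] z [-0.0057  0.0011 -1.    ] F [ 0.69 -0.02  0.07] op 0.0428 j [0.32 0.41 0.22 1.39 0.   1.96]
[0.54936667 0.15482676 0.07556242]
shift [-0.0295  0.0013  0.1464] turn [-0.0063 -0.4545 -0.0015] | dist 0.149 ang 26.0
[0.54772385 0.12857584 0.02163477]
shift [-0.0559  0.0017  0.2003] turn [-0.0063 -0.4545 -0.0015] | dist 0.208 ang 26.0
```

Emit:
arm_command([
  [0,-0.005,0.001,0.03,-0.005,-0.12,0],
  [0,-0.01,0.001,0.06,-0.005,-0.24,0],
  [0,-0.02,0.001,0.1,-0.005,-0.36,0],
  [0,-0.03,0.001,0.146,-0.005,-0.455,0],
  [0,-0.03,0.001,0.146,-0.005,-0.455,0],
  [0,-0.03,0.001,0.146,-0.005,-0.455,0],
])

```text
t: 18.62
eef_pos: [0.551, 0.155, 0.0787]
ee_rot: [0.711, 0.666, -0.162, 0.154]
force: [0.5, 0.3, 0.5]
opening: 0.0427
```

```bash
python3 -c "
from ins import *
s=st()
f=grab('wrist','w17');g=grab('scene','s17')
crop(g,'s17c',200,140,320,220,6)
p=pose2(-.039,.150,-26,0);plan(*p)"
```

```text
t 18.62 p [0.551  0.155  0.0787] x [ 0.059  0.898 -0.437] z [-0.0253 -0.4359 -0.8997] F [0.54 0.33 0.53] op 0.0427 j [ 0.47  0.66  0.17  1.32 -0.39  2.16]
shift [ 0.0013 -0.0033  0.065 ] turn [ 0.0055 -0.0043 -0.0054] | dist 0.065 ang 0.5
```

View pics/w17.png

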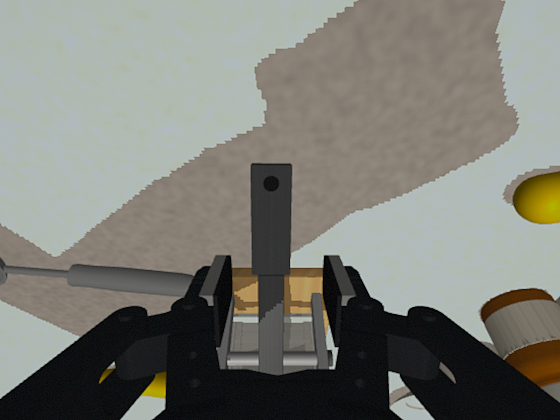

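View pics/s17c.png

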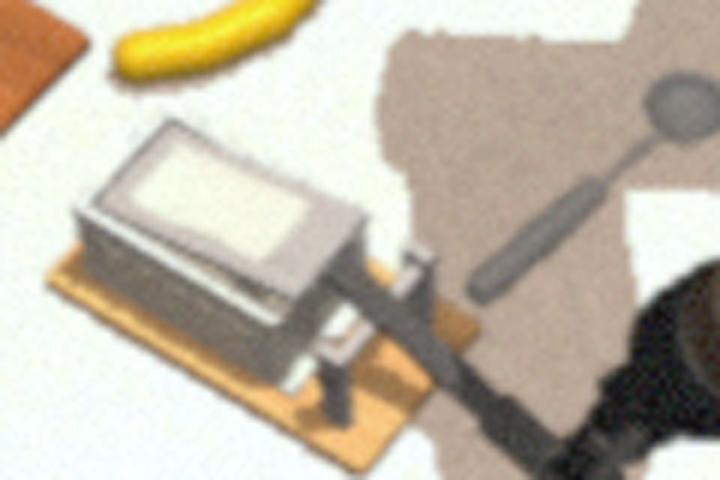

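Emit:
arm_command([
  [0,0.001,-0.0035,0.02,0.005,-0.004,0],
  [0,0.001,-0.0035,0.045,0.005,-0.004,0],
  [0,0.001,-0.0035,0.06,0.005,-0.004,0],
  [0,0.001,-0.0035,0.066,0.005,-0.004,0],
  [0,0.001,-0.0035,0.066,0.005,-0.004,0],
])

```text
t: 19.35
eef_pos: [0.546, 0.1274, 0.0188]
ee_rot: [0.711, 0.666, -0.165, 0.154]
force: [0.8, 0.2, -0.1]
opening: 0.0427
```

```bash
python3 -c "
from ins import *
s=st()
f=grab('wrist','w18')"
```

```text
t 19.35 p [0.546  0.1274 0.0188] x [ 0.059  0.896 -0.44 ] z [-0.0301 -0.4395 -0.8978] F [ 0.81  0.15 -0.05] op 0.0427 j [ 0.44  0.7   0.06  1.16 -0.4   2.12]
```

View pics/w18.png

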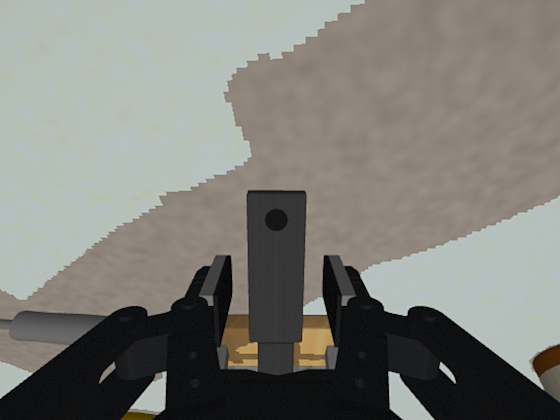

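The handle is between the pads (columns 248–305, centre 276.5). Closing.

Emit:
arm_command([
  [0.3,0,0,0,0,0,0],
  [0.6,0,0,0,0,0,0],
  [1,0,0,0,0,0,0],
  [1,0,0,0,0,0,0],
  [1,0,0,0,0,0,0],
], newtons=80)

```text
t: 20.02
eef_pos: [0.5462, 0.1282, 0.0189]
ee_rot: [0.711, 0.666, -0.165, 0.154]
force: [-0.0, 2.0, 5.2]
opening: 0.0232
```

```bash
python3 -c "
from ins import *
s=st(); print(w2t(s['eef_pos']))
for d,g,a in ((-18,.001,-.039),(-10,.002,-.039),(-2,.003,-.039),(-2,.004,.015),(-2,.06,.03)): plan(*pose2(a,.150,d,g,x=0))"
```

```text
t 20.02 p [0.5462 0.1282 0.0189] x [ 0.059  0.896 -0.44 ] z [-0.029  -0.4392 -0.8979] F [-0.    2.04  5.16] op 0.0232 j [ 0.44  0.7   0.06  1.16 -0.4   2.12]
[[1.27368999e-05 1.98474866e-01 1.89294146e-02]]
shift [-0.0027 -0.     -0.019 ] turn [-0.0013  0.1416 -0.0029] | dist 0.019 ang 8.1
shift [-0.0071 -0.     -0.035 ] turn [-0.0011  0.2813 -0.0029] | dist 0.036 ang 16.1
shift [-0.0137 -0.     -0.0501] turn [-0.0009  0.4209 -0.003 ] | dist 0.052 ang 24.1
shift [ 0.0352 -0.0002 -0.073 ] turn [-0.0009  0.4209 -0.003 ] | dist 0.081 ang 24.1
shift [ 0.026  -0.0003 -0.1303] turn [-0.0009  0.4209 -0.003 ] | dist 0.133 ang 24.1
```

Emit:
arm_command([
  [1,-0.002,0,-0.01,0,0.07,0],
  [1,-0.003,0,-0.019,0,0.141,0],
  [1,-0.005,0,-0.027,0,0.21,0],
  [1,-0.007,0,-0.035,0,0.281,0],
  [1,-0.01,0,-0.042,0,0.35,0],
  [1,-0.0137,0,-0.05,0,0.421,0],
  [1,-0.0137,0,-0.05,0,0.421,0],
  [1,-0.0137,0,-0.05,0,0.421,0],
])

```text
t: 21.02
eef_pos: [0.5457, 0.1372, 0.0682]
ee_rot: [0.73, 0.683, -0.015, 0.011]
force: [-0.1, 0.4, -1.4]
opening: 0.0229
```

```bash
python3 -c "
from ins import *
s=st(); print(w2t(s['eef_pos']))
g=grab('scene','s19')
crop(g,'s19c',200,140,320,220,6)
for d,g,a in ((-2,.004,.01),(-2,.004,.03),(-2,.08,.03)): plan(*pose2(a,.150,d,g,x=0))"
```

```text
t 21.02 p [0.5457 0.1372 0.0682] x [ 0.066  0.997 -0.037] z [-0.0058 -0.0367 -0.9993] F [-0.1   0.38 -1.41] op 0.0229 j [ 0.26  0.49 -0.07  1.02 -0.03  1.9 ]
[[-0.00106094  0.20740644  0.06819567]]
shift [ 0.0495  0.0009 -0.003 ] turn [-0.0036  0.002  -0.0029] | dist 0.050 ang 0.3
shift [ 0.0695  0.0009 -0.003 ] turn [-0.0036  0.002  -0.0029] | dist 0.070 ang 0.3
shift [ 0.0693  0.0006 -0.079 ] turn [-0.0036  0.002  -0.0029] | dist 0.105 ang 0.3
```

View pics/s19c.png

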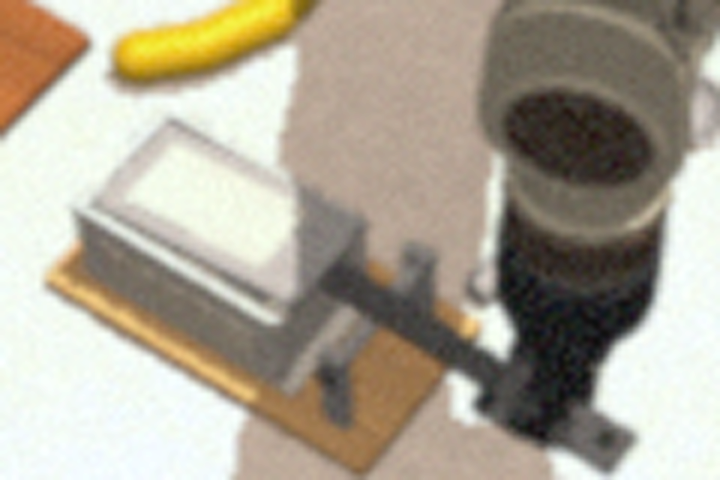

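The lever is level on the rod and the lid stays propped. Pulling it straight out, then up.

Emit:
arm_command([
  [1,0.01,0,-0.003,0,0,0],
  [1,0.03,0.001,-0.003,0,0,0],
  [1,0.055,0.001,-0.004,0,0,0],
  [1,0.08,0.001,-0.005,0,0,0],
  [1,0.1,0.001,-0.03,0,0.035,0],
  [1,0.1,0.001,-0.06,0,0.035,0],
  [1,0.1,0.001,-0.06,0,0.035,0],
])

```text
t: 21.95
eef_pos: [0.5559, 0.2418, 0.1278]
ee_rot: [0.729, 0.684, 0.002, 0.001]
force: [0.4, -0.4, -1.4]
opening: 0.0228
```

```bash
python3 -c "
from ins import *
s=st(); print(w2t(s['eef_pos']))
g=grab('scene','s20')"
```

```text
t 21.95 p [0.5559 0.2418 0.1278] x [0.064 0.998 0.002] z [ 0.0037  0.0019 -1.    ] F [ 0.39 -0.43 -1.35] op 0.0228 j [0.41 0.51 0.12 1.18 0.   2.04]
[[0.00259188 0.31242774 0.12775263]]
```

View pics/s20.png

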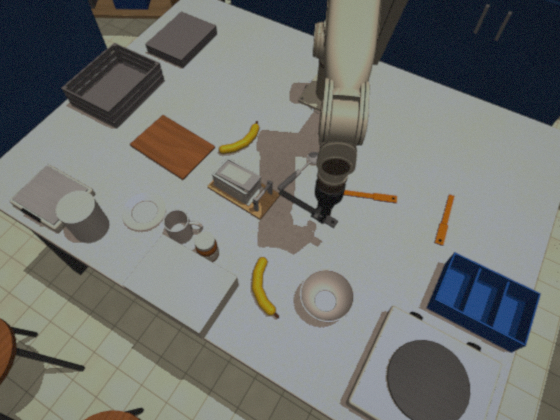

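Emit:
arm_command([
  [1,0.05,0,0,0,0,0],
  [1,0.1,0,0.03,0,0,0],
  [1,0.12,0,0.08,0,0,0],
  [1,0.12,0,0.11,0,0,0],
  [1,0.12,0,0.12,0,0,0],
  [1,0.12,0,0.12,0,0,0],
])

```text
t: 22.75
eef_pos: [0.5608, 0.3581, 0.004]
ee_rot: [0.73, 0.683, -0.002, -0.001]
force: [0.0, 0.9, -1.2]
opening: 0.0229
```

```bash
python3 -c "
from ins import *
s=st(); f=grab('wrist','w21');g=grab('scene','s21');crop(g,'s21c',270,180,410,275,5)"
```

```text
t 22.75 p [0.5608 0.3581 0.004 ] x [ 0.066  0.998 -0.002] z [-0.0042 -0.0021 -1.    ] F [ 0.02  0.9  -1.18] op 0.0229 j [0.57 0.73 0.18 1.02 0.   2.21]
```

View pics/s21c.png

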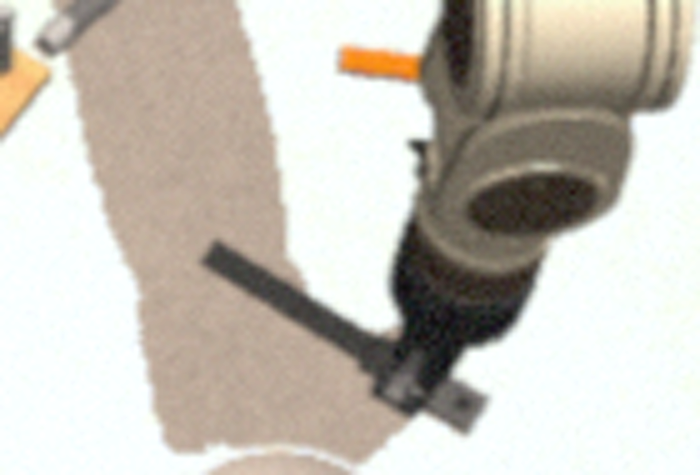

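Emit:
arm_command([
  [1,0,0,0.001,0,0,0],
  [1,0,0,0.002,0,0,0],
  [1,0,0,0.0025,0,0,0],
  [1,0,0,0.0025,0,0,0],
])

```text
t: 23.35
eef_pos: [0.5618, 0.3586, 0.0027]
ee_rot: [0.73, 0.683, -0.001, -0.0]
force: [0.0, 0.1, -2.4]
opening: 0.0227
```

```bash
python3 -c "
from ins import *
s=st()"
```

```text
t 23.35 p [0.5618 0.3586 0.0027] x [ 0.066  0.998 -0.001] z [-2.e-03 -7.e-04 -1.e+00] F [ 0.03  0.1  -2.35] op 0.0227 j [0.57 0.73 0.18 1.02 0.   2.2 ]
```

Emit:
arm_command([
  [1,0,0,0.0015,0,0,0],
  [1,0,0,0.002,0,0,0],
  [0.4,0,0,0.001,0,0,0],
  [0.1,0,0,0,0,0,0],
  [0.0,0,0,0,0,0,0],
  [0.0,0,0,-0.04,0,0,0],
  [0.0,0,0,-0.1,0,0,0],
  [0.0,0,0,-0.16,0,0,0],
  [0.0,0,0,-0.2,0,0,0],
  [-0.9,0,0,-0.2,0,0,0],
])

```text
t: 24.6
eef_pos: [0.5643, 0.3602, 0.2083]
ee_rot: [0.73, 0.683, 0.004, 0.001]
force: [1.5, 0.3, 0.5]
opening: 0.0594
```

```bash
python3 -c "
from ins import *
s=st(); f=grab('wrist','w22');g=grab('scene','s22');t=grab('top','t22');crop(g,'s22c',190,130,350,250,5);crop(t,'t22c',280,180,380,255,8)"
```

```text
t 24.60 p [0.5643 0.3602 0.2083] x [0.066 0.998 0.005] z [ 0.0065  0.0047 -1.    ] F [1.53 0.27 0.53] op 0.0594 j [0.57 0.59 0.48 1.45 0.   2.2 ]
```

View pics/w22.png

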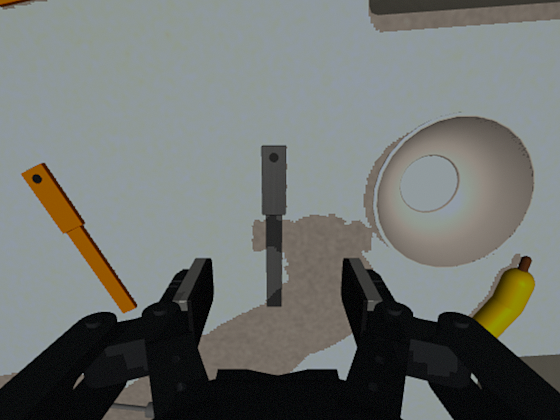

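View pics/s22c.png

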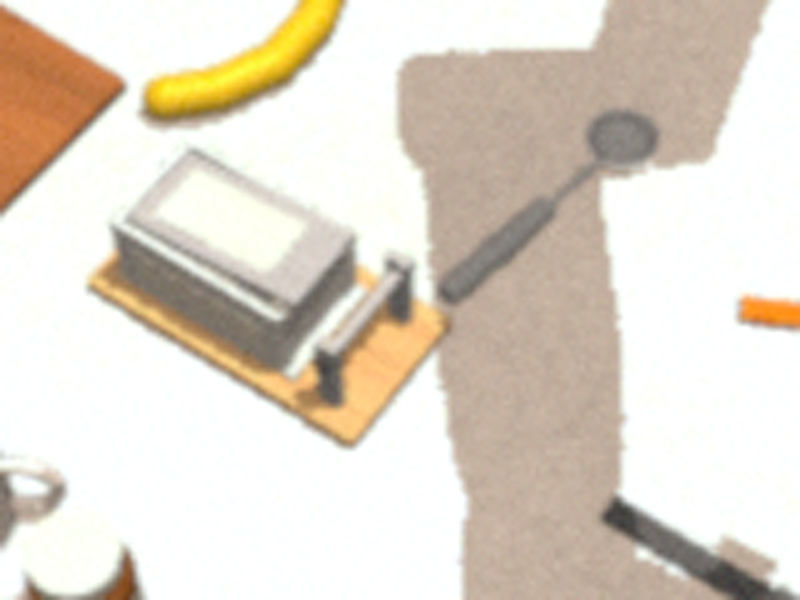

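View pics/t22c.png

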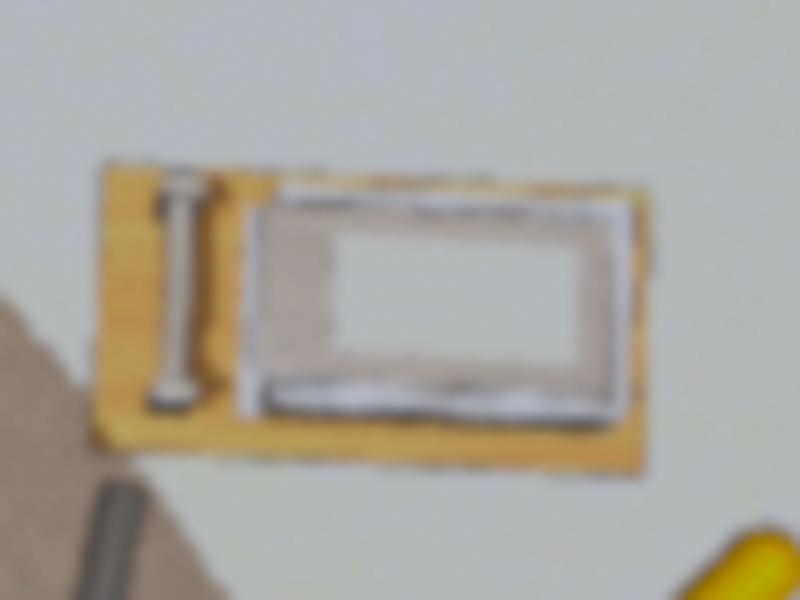

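The lever lies flat on the bare table (wrist view: handle end at (274,147), tip at (274,305)). The lid is still propped with its near edge up. I move above the raised lip to look.

```bash
python3 -c "
from ins import *
s=st(); p=t2w([0,.066,.15])[0]; print(p); plan(p,Rxz(YAW,np.radians(6.8)))"
```

```text
t 24.75 p [0.5616 0.3584 0.2015] x [ 0.066  0.998 -0.002] z [-0.0037 -0.0018 -1.    ] F [0.3  0.74 0.21] op 0.0800 j [0.57 0.6  0.47 1.45 0.   2.2 ]
[ 0.53792231 -0.00402886  0.15      ]
shift [-0.3631  0.0005  0.0522] turn [-0.0034  0.1207 -0.0038] | dist 0.367 ang 6.9
```

Emit:
arm_command([
  [-1,-0.06,0,0,0,0.05,0],
  [-1,-0.12,0,0,0,0.1,0],
  [-1,-0.18,0,0,0,0.12,0],
  [-1,-0.24,0,0,0,0.12,0],
  [-1,-0.3,0,0.01,0,0.12,0],
  [-1,-0.345,0,0.03,-0.003,0.12,0],
  [-1,-0.363,0,0.052,-0.003,0.12,0],
  [-1,-0.363,0,0.052,-0.003,0.12,0],
  [-1,-0.363,0,0.052,-0.003,0.12,0],
])

```text
t: 25.88
eef_pos: [0.5378, -0.0027, 0.1506]
ee_rot: [0.729, 0.682, 0.044, -0.041]
force: [0.7, -0.2, 0.9]
opening: 0.0851
```

```bash
python3 -c "
from ins import *
s=st(); print(w2t(s['eef_pos'])); f=grab('wrist','w23');crop(f,'w23c',180,190,380,310,4)"
```

```text
t 25.88 p [ 0.5378 -0.0027  0.1506] x [0.065 0.991 0.119] z [ 0.0075  0.1191 -0.9929] F [ 0.74 -0.16  0.89] op 0.0851 j [-0.07  0.36 -0.05  1.16  0.12  1.56]
[[-0.00018343  0.06729321  0.15063496]]
```

View pics/w23.png

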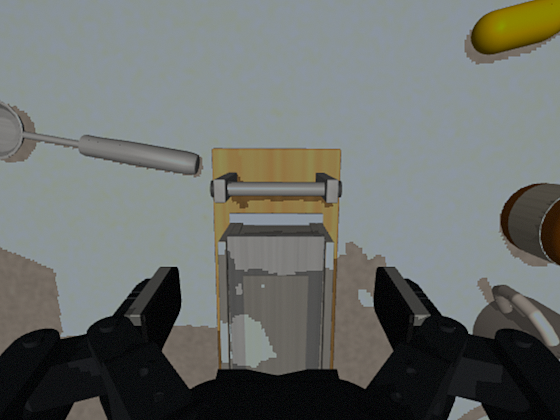

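View pics/w23c.png

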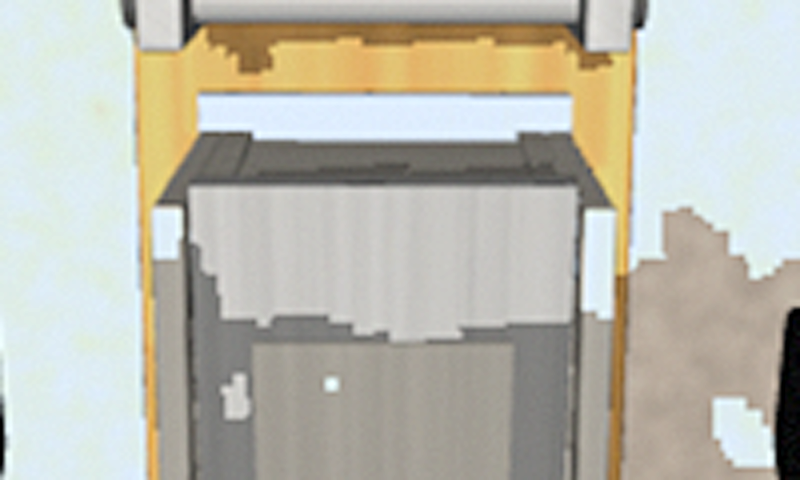

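```bash
python3 - <<'E'
from ins import *
f=pickle.load(open('pics/w23.pkl','rb'))
for lift in (.013,.016,.019):
    th=np.arctan2(lift,.134);P=[]
    for x in(-.032,.032):
        for h in (.006,0):
            P.append([x,-.062+.134*np.cos(th)-h*np.sin(th),.07+.134*np.sin(th)+h*np.cos(th)])
    print(lift,((proj(f,t2w(P),f['pose'])-[180,190]+.5)*4).round(0).tolist())
print("rod/cheeks",((proj(f,t2w([[-.034,.105,.08],[-.034,.089,.08],[.034,.105,.08],[.034,.089,.08]]),f['pose'])-[180,190]+.5)*4).round(0).tolist())
E
```

```text
0.013 [[191.0, 168.0], [196.0, 156.0], [580.0, 166.0], [575.0, 154.0]]
0.016 [[188.0, 175.0], [193.0, 162.0], [582.0, 173.0], [577.0, 160.0]]
0.019 [[185.0, 182.0], [191.0, 168.0], [585.0, 181.0], [580.0, 167.0]]
rod/cheeks [[180.0, -45.0], [183.0, 50.0], [589.0, -47.0], [587.0, 48.0]]
```

The lid's raised edge spans columns 227–324 at about row 236, centred to within 0.5 mm, with the lip about 2–3 mm further in than nominal. The guards are clear on both sides. I descend with open fingers, the tips staying just over the guards.

Emit:
arm_command([
  [-1,-0.006,-0.0005,0.03,0,0,0],
  [-1,-0.011,-0.0005,0.055,0,0,0],
  [-1,-0.011,-0.0005,0.07,0,0,0],
  [-1,-0.011,-0.0005,0.075,0,0,0],
  [-1,-0.011,-0.0005,0.075,0,0,0],
  [-1,-0.011,-0.0005,0.075,0,0,0],
])

```text
t: 26.68
eef_pos: [0.5384, -0.0053, 0.0762]
ee_rot: [0.729, 0.682, 0.045, -0.04]
force: [0.0, 0.3, -0.4]
opening: 0.0854
```

```bash
python3 -c "
from ins import *
s=st(); print(w2t(s['eef_pos'])); f=grab('wrist','w24');g=grab('scene','s24');crop(g,'s24c',190,130,320,215,6)"
```

```text
t 26.68 p [ 0.5384 -0.0053  0.0762] x [0.065 0.991 0.119] z [ 0.0108  0.1184 -0.9929] F [ 0.03  0.33 -0.41] op 0.0854 j [-0.08  0.43 -0.16  0.98  0.12  1.56]
[[0.00056127 0.06471783 0.07624524]]
```

View pics/w24.png

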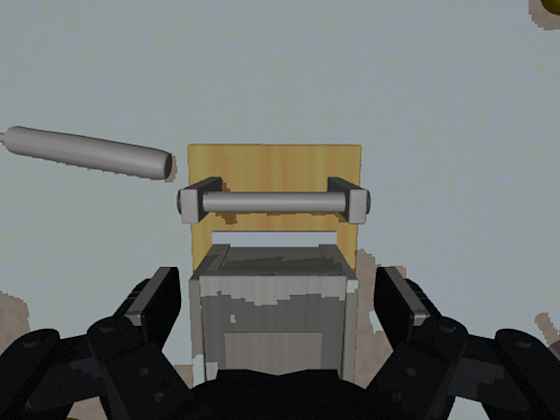

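View pics/s24c.png

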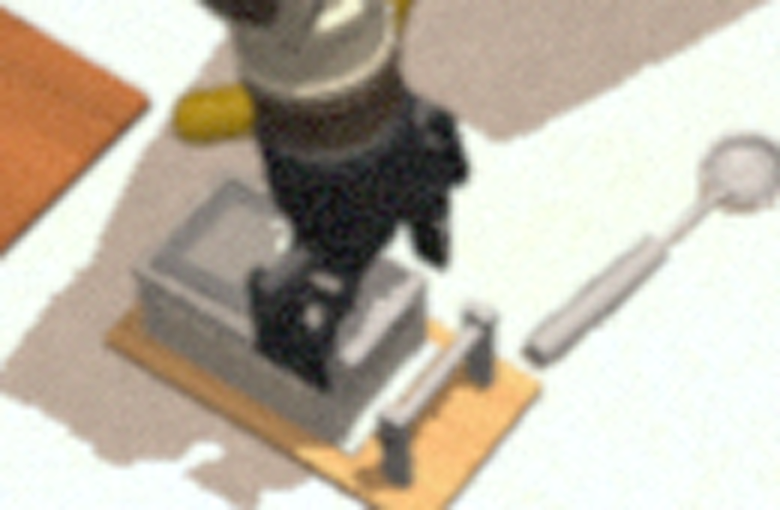

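Pads straddle the lid's raised end. I adjust by 1 mm and close with a firm grip.

Emit:
arm_command([
  [-1,0,-0.001,0.0015,0,0,0],
  [-0.7,0,-0.001,0.0015,0,0,0],
  [-0.5,0,-0.001,0.0015,0,0,0],
  [0,0,-0.001,0.0015,0,0,0],
  [1,0,-0.001,0.0015,0,0,0],
  [1,0,-0.001,0.0015,0,0,0],
], newtons=100)

```text
t: 27.52
eef_pos: [0.5367, -0.0052, 0.074]
ee_rot: [0.729, 0.682, 0.044, -0.04]
force: [-0.8, -0.4, 3.7]
opening: 0.0605
```

```bash
python3 -c "
from ins import *
s=st(); print(w2t(s['eef_pos'])); f=grab('wrist','w25');g=grab('scene','s25');crop(g,'s25c',190,130,320,215,6)"
```

```text
t 27.52 p [ 0.5367 -0.0052  0.074 ] x [0.066 0.991 0.119] z [ 0.0094  0.1185 -0.9929] F [-0.84 -0.4   3.71] op 0.0605 j [-0.08  0.43 -0.16  0.98  0.12  1.56]
[[-0.00112422  0.06472962  0.07404652]]
```

View pics/w25.png

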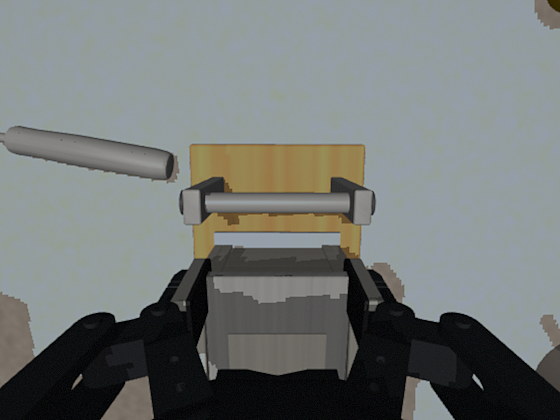

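The lid is pinched (opening 60.5 mm, the same ~3 mm low reading as on the lever). Lifting slowly.

Emit:
arm_command([
  [1,0.0004,0,-0.003,0,0,0],
  [1,0.001,0,-0.008,0,0,0],
  [1,0.0018,0,-0.015,0,0,0],
  [1,0.0018,0,-0.015,0,0,0],
])

```text
t: 28.12
eef_pos: [0.5371, -0.0052, 0.0895]
ee_rot: [0.729, 0.682, 0.044, -0.04]
force: [0.3, 0.9, -1.1]
opening: 0.0605
```

```bash
python3 -c "
from ins import *
s=st(); print(w2t(s['eef_pos'])); g=grab('scene','s26');crop(g,'s26c',190,130,320,215,6)"
```

```text
t 28.12 p [ 0.5371 -0.0052  0.0895] x [0.065 0.991 0.119] z [ 0.0103  0.1185 -0.9929] F [ 0.34  0.88 -1.09] op 0.0605 j [-0.08  0.41 -0.14  1.01  0.12  1.56]
[[-0.00074176  0.064779    0.08954028]]
```

View pics/s26c.png

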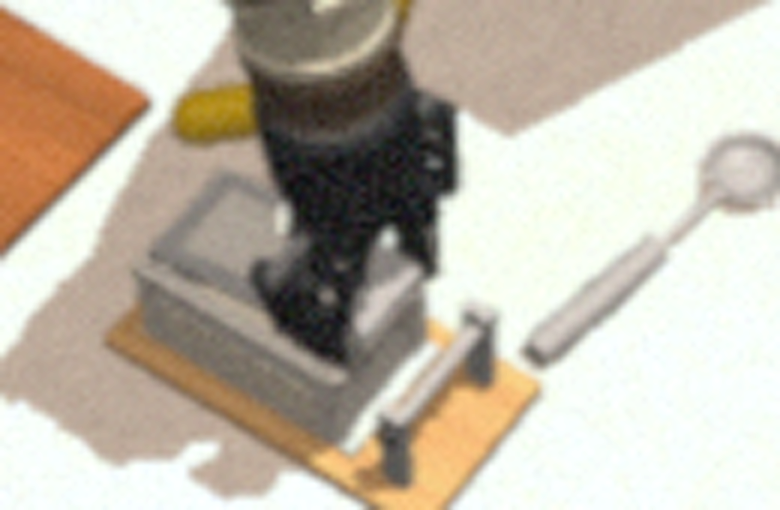

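The lid comes up freely, with about 1.5 N of weight showing. I keep lifting.

Emit:
arm_command([
  [1,0.004,0,-0.03,0,0,0],
  [1,0.008,0,-0.07,0,0,0],
  [1,0.012,0,-0.1,0,0,0],
  [1,0.014,0,-0.12,0,-0.06,0],
  [1,0.014,0,-0.12,0,-0.12,0],
  [1,0.014,0,-0.12,0,-0.12,0],
])

```text
t: 28.92
eef_pos: [0.5364, -0.0046, 0.2097]
ee_rot: [0.73, 0.684, 0.0, 0.0]
force: [0.2, 0.3, -2.3]
opening: 0.0604
```

```bash
python3 -c "
from ins import *
s=st(); g=grab('scene','s27');w=grab('wrist','w27');crop(g,'s27c',110,90,290,215,4)
from fit import *
" ; sed -n 1,40p fit.py | grep board
```

```text
t 28.93 p [ 0.5364 -0.0046  0.2097] x [ 0.064  0.998 -0.   ] z [ 1.1e-03 -2.0e-04 -1.0e+00] F [ 0.16  0.32 -2.29] op 0.0604 j [-0.01  0.32  0.06  1.31 -0.    1.63]
# board
#print("board",back(T,[[388,199],[467,201],[466,256],[387,254]],.014))
```

View pics/s27c.png

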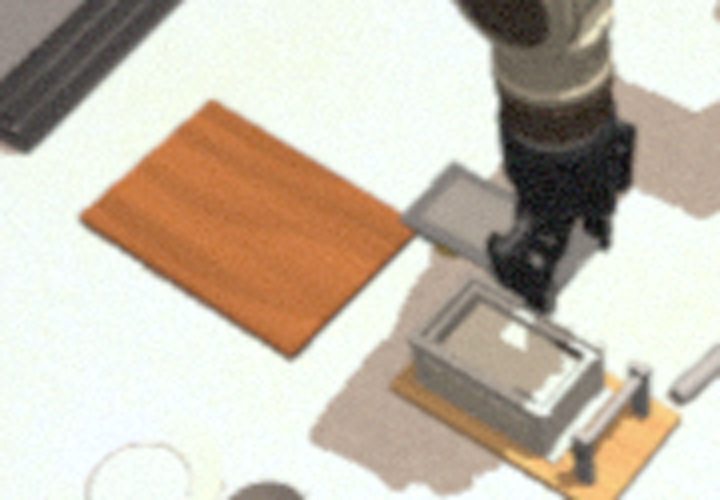

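View pics/w27.png

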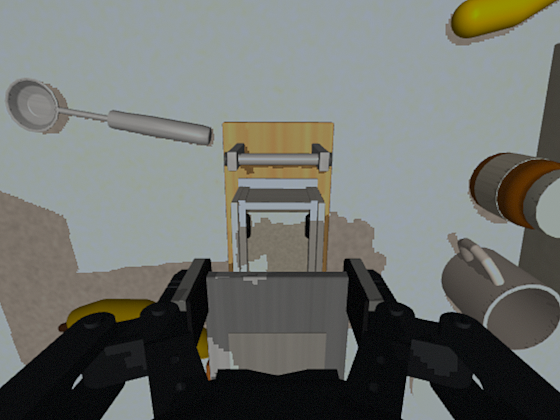

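Lid held about level. Carrying it over the board and lowering.

Emit:
arm_command([
  [1,-0.04,-0.001,0,0,0,0],
  [1,-0.09,-0.003,0,0,0,0],
  [1,-0.14,-0.005,0,0,0,0],
  [1,-0.19,-0.006,0,0,0,0],
  [1,-0.24,-0.008,0,0,0,0],
  [1,-0.28,-0.009,0.02,0,0,0],
  [1,-0.295,-0.0095,0.06,0,0,0],
  [1,-0.295,-0.0095,0.11,0,0,0],
  [1,-0.295,-0.0095,0.14,0,0,0],
  [1,-0.295,-0.0095,0.14,0,0,0],
  [1,-0.295,-0.0095,0.14,0,0,0],
])

```text
t: 30.4
eef_pos: [0.508, -0.3001, 0.0709]
ee_rot: [0.73, 0.683, 0.0, 0.001]
force: [-1.1, 0.5, -1.6]
opening: 0.0603
```

```bash
python3 -c "
from ins import *
s=st(); g=grab('scene','s28');w=grab('wrist','w28');crop(g,'s28c',110,90,290,215,4);plan([.508,-.299,.02],Rxz(YAW))
"
```

```text
t 30.40 p [ 0.508  -0.3001  0.0709] x [ 0.067  0.998 -0.001] z [ 0.0023 -0.0015 -1.    ] F [-1.15  0.52 -1.64] op 0.0603 j [-0.53  0.53 -0.01  1.04 -0.    1.1 ]
shift [ 0.0013 -0.0012  0.052 ] turn [ 0.0045  0.0025 -0.0038] | dist 0.052 ang 0.4
```

View pics/s28c.png

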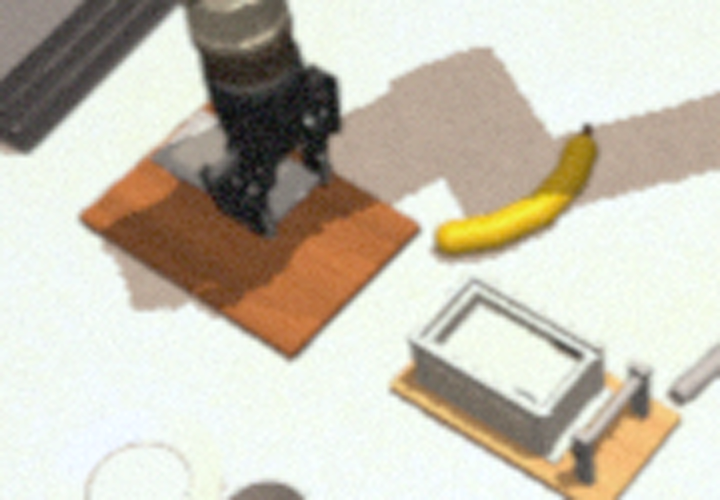

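Emit:
arm_command([
  [1,0.001,-0.001,0.025,0,0,0],
  [1,0.001,-0.001,0.042,0,0,0],
  [1,0.001,-0.001,0.049,0,0,0],
  [1,0.001,-0.001,0.051,0,0,0],
  [1,0.001,-0.001,0.051,0,0,0],
])

```text
t: 31.12
eef_pos: [0.507, -0.2986, 0.0194]
ee_rot: [0.73, 0.683, 0.0, 0.001]
force: [0.6, -0.6, -1.8]
opening: 0.0607
```

```bash
python3 -c "
from ins import *
s=st()"
```

```text
t 31.12 p [ 0.507  -0.2986  0.0194] x [ 0.066  0.998 -0.001] z [ 0.0017 -0.0014 -1.    ] F [ 0.65 -0.56 -1.84] op 0.0607 j [-0.53  0.58 -0.07  0.92 -0.    1.1 ]
```

Emit:
arm_command([
  [1,0,0,0.001,0,0,0],
  [1,0,0,0.002,0,0,0],
  [1,0,0,0.003,0,0,0],
  [1,0,0,0.003,0,0,0],
])

```text
t: 31.62
eef_pos: [0.5071, -0.2985, 0.0169]
ee_rot: [0.73, 0.683, 0.0, 0.001]
force: [-1.3, 1.5, 4.6]
opening: 0.0606
```

```bash
python3 -c "
from ins import *
s=st()"
```

```text
t 31.62 p [ 0.5071 -0.2985  0.0169] x [ 0.066  0.998 -0.001] z [ 0.0022 -0.0015 -1.    ] F [-1.32  1.45  4.59] op 0.0606 j [-0.53  0.58 -0.07  0.92 -0.    1.1 ]
```

Contact with the board (4.6 N up). I open gently, back off and look.

Emit:
arm_command([
  [-0.55,0,0,0,0,0,0],
  [-0.75,0,0,0,0,0,0],
  [-1,0,0,0,0,0,0],
  [-1,0,0,0,0,0,0],
  [-1,0,0,-0.03,0,0,0],
  [-1,0,0,-0.08,0,0,0],
  [-1,0,0,-0.14,0,0,0],
  [-1,0.05,0,-0.18,0,0,0],
  [-1,0.05,0,-0.18,0,0,0],
])

```text
t: 32.75
eef_pos: [0.512, -0.2471, 0.2003]
ee_rot: [0.729, 0.684, 0.002, 0.004]
force: [0.4, -0.8, -0.6]
opening: 0.0854
```

```bash
python3 -c "
from ins import *
s=st(); g=grab('scene','s29');w=grab('wrist','w29');t=grab('top','t29');crop(g,'s29c',110,90,290,215,4)
"
```

```text
t 32.75 p [ 0.512  -0.2471  0.2003] x [ 0.063  0.998 -0.003] z [ 0.0082 -0.0038 -1.    ] F [ 0.37 -0.83 -0.6 ] op 0.0854 j [-0.45  0.38  0.12  1.3   0.    1.18]
```

View pics/s29c.png

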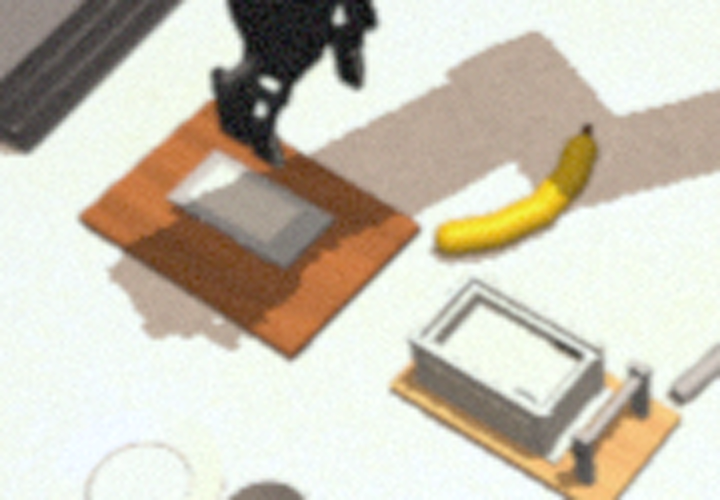

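View pics/w29.png

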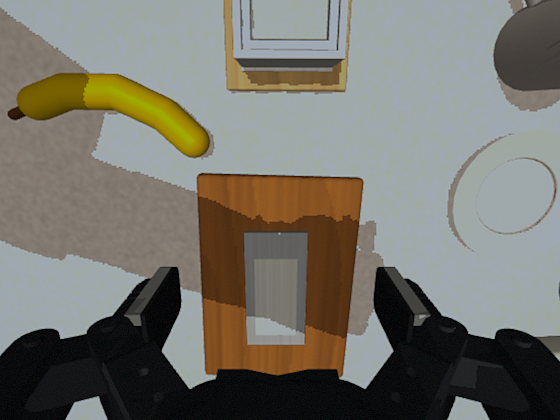

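View pics/t29.png

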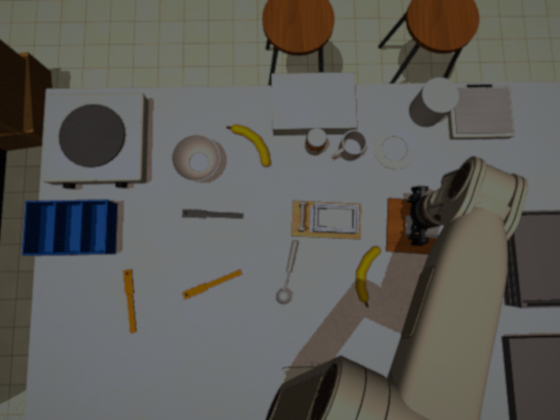

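The lid lies right side up in the middle of the board (wrist corners about (244,232), (307,232), (304,346), (247,346)). The lever is flat on the table at top view (213,213), and the bystanders are unmoved. One quick numeric check before handing in.

```bash
python3 - <<'E'
from h import *
from fit import tr,least_squares
f=pickle.load(open('pics/w29.pkl','rb'));p=f['pose']
L=np.array([[-32,72,0],[32,72,0],[32,-62,0],[-32,-62,0]])/1e3
uv=np.array([[244,232],[307.5,232],[304.5,346],[246.5,346]])
# free pitch about x and height
def m(q):
    X=L@Ro.from_euler('x',q[4]).as_matrix().T; X=X+[0,0,q[3]]; return tr(q[:3],X)
r=least_squares(lambda q:(proj(f,m(q),p)-uv).ravel(),[.504,-.366,-.06,.0335,0])
print("lid xyz/yaw/top height/pitch deg",r.x[:4].round(4),np.degrees(r.x[4]).round(2),np.abs(r.fun).max().round(2))
w=pickle.load(open('pics/w22.pkl','rb'))
from ins import st
import cv2
a=pickle.load(open('f0.pkl','rb'))['scene']['color'];b=pickle.load(open('pics/s29.pkl','rb'))['color']
d=cv2.absdiff(a,b).max(2);
for n,(x0,y0,x1,y1) in dict(mug=(160,205,205,245),bowl=(295,265,360,325),ban_a=(245,250,285,325),ban_b=(215,118,265,158),plate=(118,195,165,232),jar=(190,225,220,260)).items(): print(n,int((d[y0:y1,x0:x1]>60).sum()))
st()
E
```

```text
lid xyz/yaw/top height/pitch deg [ 0.5037 -0.366  -0.0672  0.0312] -1.99 0.21
mug 0
bowl 0
ban_a 0
ban_b 0
plate 0
jar 0
t 32.90 p [ 0.5093 -0.2483  0.195 ] x [ 0.066  0.998 -0.001] z [-3.e-04 -7.e-04 -1.e+00] F [-0.19 -0.   -0.57] op 0.0856 j [-0.45  0.39  0.12  1.3  -0.    1.18]
```

```bash
python3 -c "
from plant import workorder
print(workorder.hand_in())"
```

```text
the job is handed in; nothing more can be done
None
```

The lid came off and lies on the board, the lever lies flat on the bare table, and I handed the job in at 32.9 s; no verdict was reported.

**What I did**
- I gripped the dark lever by its handle and slid its blade over the rod and under the lip at 32°.
- I swung the handle down to about 23° and let go. The lever then rested by itself at about 19°.
- I pressed the handle end down with the shut fingers until the lid popped up.
- I took the lever off the rod and laid it on the table, then pinched the lid's raised end and set it on the board.

**Last checks**
- **Lid:** right side up, with its origin within about 1 mm of the board's centre. The camera fit gave a top height of 31 mm against 33.5 mm expected, and a tilt of about 2° against the 7° allowed. Both differences are within the measuring error.
- **Lever:** it looked flat in the wrist view after release and clear of board and stand in the last top view. I did not fit its height or tilt.
- **Other things:** mug, bowl, bananas, plate and jar show no change from the first picture. The spoon was judged only by eye in the top view.
- **Robot:** the gripper was open, clear of everything, and read no contact force.

**What did not agree**
- **Rod contact:** the rod was felt about 2 to 3 mm lower than the calibration predicted.
- **Press force:** I saw only about 4 N, at the first contact. Later readings were near zero, so I saw neither the expected 10 to 15 N nor the force at the moment of the pop. That the lever carried the lid during the prising is inferred from the pictures, not from force.

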